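Put a valve under the leak tester's guard and zero the tester

TASK

Get the valve ready for its leak test: set the upright valve down standing on the round rubber pad inside the tester, under the sealing cylinder, then push the guard door fully shut until it seats on its roller catch, and then, with the stylus, press the small recessed zero button on the sloping panel all the way in. Put the stylus back in its slanted holder, and leave the other things on the bench where they lie.

Things in the scene. Friction and masses are not known exactly. Their poses are not given: they have to be found in the camera images.
- tester: Benchtop leak tester, fixed. Origin on the bench under the middle of the guard's front; x into the machine (away from the robot), y left, z up. Grey plinth 45 high (x -20 to 265, y -105 to 105). Guard walls clear, 14 thick, x 0 to 170, inner faces at y +-80, top edge at z 187; no roof; back wall at x 170; door at the front. Behind it a column x 190 to 250, y +-45, to z 340
- seal_face (a point): Middle of the sealing cylinder's rubber face (36 dia), straight above the pad, 232 above the bench. Above it the cylinder (48 dia) to z 343 on an arm (60 wide, z 295 to 325) that runs back to the column. An upright gripper does not fit between it and a valve on the pad: come in over the front tilted about 35 to 40 degrees. Axes as the tester's
- panel (a point): Centre of the sloping control panel (120 up the slope x 110 wide) on the console right of the guard (tester x 0 to 134, y -215 to -105). Its z axis points straight out of the panel, 38 degrees from vertical towards the tester's front; x up the slope. 45 high at the front edge, 119 at the rear. Display in the upper half; in the lower half two white keys and, right of them, the recessed button
- pad (a point): Centre of the top of the round black rubber pad (64 dia) on a steel seat (84 dia), 85 into the tester from the guard's front, 54 above the bench. The valve's foot (48 dia) must stand wholly on it. Axes as the tester's
- guard_door (a joint): Guard door: aluminium frame, clear pane, 177 wide, 140 high, 14 thick, vertical hinge at the left (+y) of the guard's front. 0 = shut, grows (rad) as the free edge swings towards the robot, to 1.9. It stays where left. In the last 0.07 rad a sprung roller resists (about 8 N pushed 120 from the hinge); below about 0.025 it snaps the door home and holds it. Seated = below 0.015
- door_hinge (a point): Point on the door's vertical hinge axis at the height of its lower edge (47 above the bench). Axes as the tester's. The door's mid-plane contains the axis; its faces lie 7 either side
- door_edge (a point): Upper free corner of the door on its outer face (the face that looks to the robot when shut): 182 from the hinge axis, 187 above the bench. A black pull 44 high sticks out 16 from the outer face near the free edge, 75 to 120 above the bench. The point's own z is up, x the outer face's inward normal
- zero_button (a joint): Recessed spring button, travel 4 mm: 0 = out, 0.004 = fully in (m). Fully in takes 4 N. It counts as pressed above 0.003
- button_top (a point): Centre of the button's face at rest (white, 11.6 dia), 5 below the panel's surface at the bottom of a round 14 dia hole, too narrow for a finger. Its z axis points straight out of the sloping panel (38 degrees from vertical towards the tester's front), x up the slope. It moves in with the button
- stylus: Slim black stylus, 140 long, 30 g: steel tip 6 dia and 30 long with a rounded end, then a short cone, then a straight barrel 12 dia from 40 to 140. Origin at the end of the tip; z runs along it from tip to tail. It starts in the holder, leaning like the tube, about 65 of the barrel standing out
- stylus_tip (a point): End of the stylus's steel tip (its origin)
- stylus_tail (a point): Tail end of the stylus, 140 from the tip
- holder: Stylus holder, fixed: flat steel foot 100 x 75 x 16 with a grey tube, 80 long, 30 outside and 20 inside, slanted 30 degrees from vertical. Origin under the foot; the tube's open end leans to the holder's -x side (towards the robot), the stylus points down and away
- holder_mouth (a point): Centre of the tube's open end, 93 above the bench; its z axis points out along the tube (up, towards the robot)
- holder_floor (a point): Centre of the tube's inner floor, 75 below its mouth along the tube; the stylus's tip rests here
- valve: The valve to test, bare stainless steel, the only one standing upright, 84 high, 0.25 to 0.5 kg: foot 48 dia, round body 44 dia from 34 to 70 above the foot (grip here), neck 28 dia above, one open side port 24 dia reaching out 42 along its x, all below 30. Origin at the centre of its foot, z up. It starts on the bench, left of the tester or in front of the console, turned any way
- yvalve_a: Bystander: Y-shaped steel valve with blue plugs, lying flat, 110 long, 36 high. Leave it
- yvalve_b: Bystander: another Y-shaped valve with blue plugs, lying flat behind the stylus holder. Leave it
- carton: Bystander: small closed brown carton, 85 x 60 x 35, in front of the tester, low enough for the door to swing over it. Leave it
- plug_a: Bystander: loose blue plastic plug, 34 dia, 17 high. Leave it
- plug_b: Bystander: another loose blue plug. Leave it
- spanner: Bystander: open-ended spanner, 160 long, lying at the left. Leave it
There are look-alikes about, which are no part of the job. What is shaped like the valve but purple or red is not meant.

How it is judged:
By the outcome, as a careful person would: the job done as asked, in the order asked, and still so for the second after the job is handed in, with the robot touching nothing.
It also fails if it takes over 72 s, if anything falls off the work surface, if the arm or the gripper's body presses on something with over 40 N, if the wrist force passes 120 N, or if a joint passes its speed limit or range.

ROBOT

A 6-joint arm with a two-finger parallel gripper is mounted at the origin on the work surface. World frame = base frame: x ahead of the robot, y to its left, z up, the work surface at z = 0. Lengths are in mm, angles in rad, forces in N, time in s.
With the tool pointing down it reaches from about 275 to 750 mm from the base axis. Payload 10.2 kg.
Tool frame: the origin (TCP) lies midway between the tips of the shut fingers; the grasp point (between the pads) lies 19 mm behind it (ctrl.tcp_to_grasp is the z of the grasp point in the tool frame, in mm); z points along the fingers, y is the direction in which the jaws open and shut (so a half turn about z gives the same grasp; the last joint's range is limited). The gripper opens to 85 mm and grips with 20 to 120 N. Pads are 22 mm wide; open, the fingers measure 114 mm over their backs; the gripper's body (76 mm by 85 mm) begins 54 mm behind the grasp point. The pads swing forward as they close: fully open they stand 13 mm farther back than shut.
Start: joints at [-1.403, 0.313, 1.498, -0, 1.331, -0.223], TCP at [199.975, -485.428, 191.594] pointing down, gripper open.
Joint ranges: [-2.94, 2.94], [-0.97, 2.17], [0.19, 2.56], [-1.23, 4.37], [0.02, 3.11], [-2.88, 2.88]. Speed limits (rad/s): [2.39, 2.39, 3.01, 3.14, 3.14, 3.14].

INTERFACE

Orientations are given as a unit quaternion [w, x, y, z].
In Python, from rig import sensors, capture, order, ctrl gives the robot as it stands. The module is installed in compiled form; this text tells all that it offers.
- The arm moves only by the tool play_rows, never from a script. Its argument "deltas" is a list of rows, each a list of 7 numbers: the shift along the world's x, y, z in units of 40 mm (1.0 is 40 mm), then the turn, a rotation vector about the world's x, y, z in units of 6 degrees (1.0 is 6 degrees), then the opening, from -1 (shut) to 1 (fully open). A call has 1 to 8 rows; each row shifts and turns the commanded pose from where the row before left it; what a row does not reach is not made up. A row lasts 1/12 s, in which the tool goes at most 41.7 mm and 7.16 degrees, less where a joint would pass 70% of its speed; a pose out of reach is approached as far as the arm can. A call is refused whole if a number of a shift passes 1 or a number of a turn 1, either way. A call with a gripper value outside its range is refused whole. The fingers move at their own pace and stop on an object; "squeeze" is the grip in N (left out, the last holds). Time passes only in rows, so rows that do not move let the fingers close. It gives the time, the measured TCP pose, the force and the opening at its end, in the units of the state.
- sensors.sense(): the state, without advancing time (a new reading comes with each control period).
- capture(name): name is "scene" or "side" or "wrist"; returns a dict with "pixels" (384x512x3 uint8, red, green, blue), "z_map" (384x512 float32, mm along the optical axis (not along the pixel's ray), 0 where there is no reading), "fx", "fy", "cx", "cy" (pixels), "eye" and "rotation" of the camera in the world; the wrist camera has in their place "tool_from_camera" (4x4, takes a point from camera to tool coordinates, whose origin is the TCP and whose axes are the flange's). Camera axes: x right, y down, z forward; pixel columns grow to the right and rows downward; lengths in mm; the calibration is good to about 2 mm. A picture is of the moment at which its call begins: read the wrist's pose just before it.
- order.finish_job(): hands the job in, once; it reports no verdict.
The state is a dict: "time_s": time; "joints": joint angles; "dq": joint speeds; "tau": joint torques, N m; "eef_pos": TCP position; "ee_rot": TCP orientation; "force": force on the tool from outside, world axes, zero at the start; "wrist_torque": the same for the moment, N m; "grip_width": opening from 0.0 (shut) to 1.0 (fully open).
Only numpy, scipy, OpenCV 4.12 (cv2) and the standard library are available. Lean on these libraries where they do the work, as an engineer would, in place of code of your own. Each camera call takes 0.05 s, during which the arm holds its last target. There are 200 camera calls.

## Working session

There is one attempt and no reset: what is moved stays moved. The work goes in short steps, Python scripts to look and compute and a tool call to move; the robot and the scene stay as the last step left them, time stands still between calls to the robot, and variables do not carry over. Pictures are saved under pics/ and viewed, about 8 in all and at most 12, crops included, and the job is handed in when it is done.

Besides the shell and the picture viewer there is one more tool, called after "Request:" by a JSON object that holds its "op" and its "data", one argument or row to a line. play_rows: Moves the arm, as the interface text tells. Its arguments: {"type":"object","properties":{"deltas":{"type":"array","items":{"type":"array","items":{"type":"number"}}},"squeeze":{"type":"number"}},"required":["deltas"]}

```bash
mkdir -p pics
cat > h.py <<'E'
import numpy as np, cv2
from rig import sensors, capture, order, ctrl
from scipy.spatial.transform import Rotation as R
def cap(n):
    s=sensors.sense(); c=capture(n)
    if n=='wrist':
        q=s['ee_rot']; M=R.from_quat([q[1],q[2],q[3],q[0]]).as_matrix()
        T=np.array(c['tool_from_camera']); c['rotation']=M@T[:3,:3]; c['eye']=M@T[:3,3]+np.array(s['eef_pos'])
    c['rotation']=np.array(c['rotation']).reshape(3,3); c['eye']=np.array(c['eye']); return c
def pts(c):
    v,u=np.mgrid[0:384,0:512]; z=c['z_map']
    p=np.stack([(u-c['cx'])/c['fx']*z,(v-c['cy'])/c['fy']*z,z],-1)
    w=p@c['rotation'].T+c['eye']; w[z<=0]=np.nan; return w
def ray(c,u,v,h):
    d=c['rotation']@np.array([(u-c['cx'])/c['fx'],(v-c['cy'])/c['fy'],1]); return c['eye']+d*(h-c['eye'][2])/d[2]
def proj(c,p):
    q=(np.array(p)-c['eye'])@c['rotation']; return np.array([c['fx']*q[0]/q[2]+c['cx'],c['fy']*q[1]/q[2]+c['cy']])
def save(c,f,box=None,s=1):
    i=c['pixels'][...,::-1]
    if box: i=i[box[1]:box[3],box[0]:box[2]]
    cv2.imwrite('pics/'+f,cv2.resize(i,None,fx=s,fy=s,interpolation=cv2.INTER_CUBIC))
E
python3 - <<'E'
from h import *
import pickle
a=cap('scene');b=cap('side');w=cap('wrist')
pickle.dump((a,b,w),open('c.pkl','wb'))
save(a,'a.png',None,1.5);save(b,'b.png',None,1.5)
for c in (a,b,w): print(c['eye'].round(),c['rotation'].round(2).tolist(),c['fx'])
print(sensors.sense(), ctrl.tcp_to_grasp)
E
```

```text
Traceback (most recent call last):
  File "h.py", line 9, in cap
    c['rotation']=np.array(c['rotation']).reshape(3,3); c['eye']=np.array(c['eye']); return c
                  ~~~~~~~~~~~~~~~~~~~~~~~~~~~~~~~^^^^^
ValueError: cannot reshape array of size 4 into shape (3,3)
```

```bash
python3 - <<'E'
s=open('h.py').read()
s=s.replace("c['rotation']=np.array(c['rotation']).reshape(3,3);","q=np.array(c['rotation']); c['rotation']=R.from_quat(q[[1,2,3,0]]).as_matrix() if q.size==4 else q;")
open('h.py','w').write(s)
E
python3 - <<'E'
from h import *
import pickle
a=cap('scene');b=cap('side');w=cap('wrist')
pickle.dump((a,b,w),open('c.pkl','wb'))
save(a,'a.png',None,1.5);save(b,'b.png',None,1.5)
for c in (a,b,w): print(c['eye'].round(),c['rotation'].round(2).tolist(),c['fx'])
print(w['tool_from_camera'])
print(sensors.sense(), ctrl.tcp_to_grasp)
E
```

```text
[1166. -762.  994.] [[0.76, 0.41, -0.5], [0.65, -0.48, 0.59], [0.0, -0.78, -0.63]] 438.41414684556463
[120. 691. 665.] [[-0.86, -0.28, 0.44], [-0.52, 0.46, -0.72], [-0.0, -0.84, -0.54]] 347.12435130587545
[ 263. -458.  374.] [[0.38, -0.89, -0.25], [-0.92, -0.37, -0.1], [-0.0, 0.27, -0.96]] 267.1863649564937
[[-5.53680238e-04 -9.62219360e-01 -2.72274854e-01  6.85649548e+01]
 [ 9.99999827e-01 -4.78110276e-04 -3.43892126e-04 -1.03934421e+00]
 [ 2.00722255e-04 -2.72274997e-01  9.62219458e-01 -1.82974025e+02]
 [ 0.00000000e+00  0.00000000e+00  0.00000000e+00  1.00000000e+00]]
{'time_s': 0.2, 'joints': array([-1.40336381e+00,  3.13203169e-01,  1.49809315e+00, -5.17552046e-06,
        1.33101516e+00, -2.23395588e-01]), 'dq': array([ 0.00143507, -0.00278502, -0.00242868, -0.00063775, -0.0018164 ,
       -0.00010644]), 'tau': array([ 1.06343585e-03, -4.12021065e+01, -2.59612548e+01, -1.26269688e-04,
        3.00962056e-03, -5.18714799e-06]), 'eef_pos': array([ 199.96209382, -485.24838049,  191.29088867]), 'ee_rot': array([-3.59344028e-04,  9.80967173e-01,  1.94173316e-01,  7.54313486e-06]), 'force': array([-0.68598445,  0.00128539, -0.06858722]), 'wrist_torque': array([-0.01255481, -0.00606052,  0.02367954]), 'grip_width': 1.0022393602640847} -18.700000000000003
```

View pics/a.png

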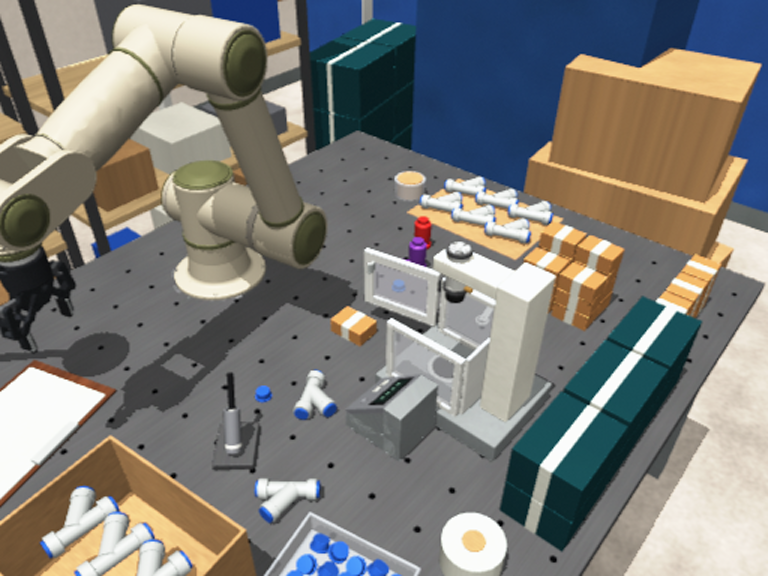

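View pics/b.png

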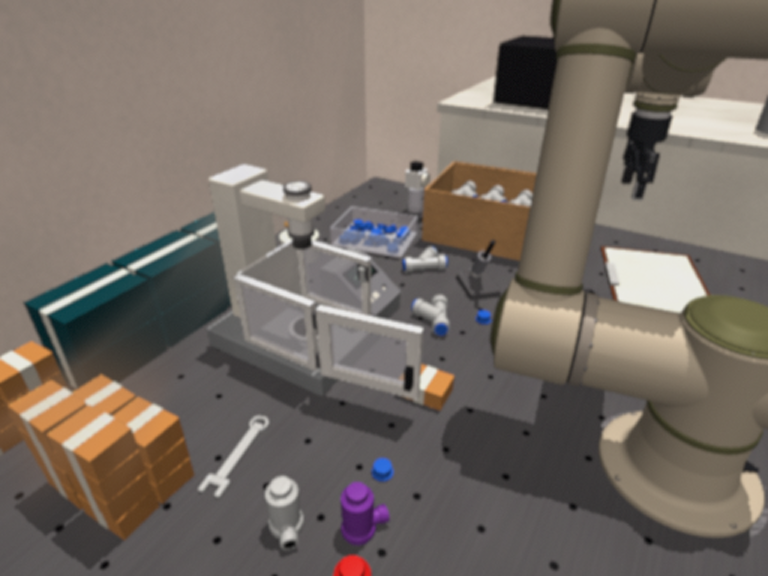

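Run:
```python
from h import *
import pickle
a,b,w=pickle.load(open('c.pkl','rb'))
save(b,'valve.png',(90,290,290,384),4)
P=pts(a);Q=pts(b)
def near(P,c,u,v,r=3):
    return np.nanmedian(P[v-r:v+r+1,u-r:u+r+1].reshape(-1,3),0).round(1)
print('col top a',near(P,a,333,185),'cyl top a',near(P,a,307,166),'cyl top b',near(Q,b,198,125),'col b',near(Q,b,158,116))
print('valve top b',near(Q,b,188,324),'valve through a',near(P,a,322,213))
# top levels
for n,X in(('a',P),('b',Q)):
    Z=X[...,2]
    for lo,hi,nm in((334,350,'top'),):
        m=(Z>lo)&(Z<hi)&(X[...,0]>300)&(X[...,0]<900)&(abs(X[...,1])<400)
        k,l,st,ce=cv2.connectedComponentsWithStats(m.astype(np.uint8))
        for i in range(1,k):
            if st[i,4]>40:
                p=X[l==i]; r=cv2.minAreaRect(p[:,:2].astype(np.float32)); print(n,nm,st[i].tolist(),p.mean(0).round(1),r)
# valve in side
m=(Q[...,2]>3)&(Q[...,2]<95); sub=np.zeros_like(m); sub[310:370,170:205]=1
p=Q[m&sub]; hi=p[(p[:,2]>34)&(p[:,2]<69)]
A=np.c_[2*hi[:,:2],np.ones(len(hi))]; s=np.linalg.lstsq(A,(hi[:,:2]**2).sum(1),rcond=None)[0]
print('valve circ',s[:2],np.sqrt(s[2]+s[0]**2+s[1]**2)); t=p[p[:,2]>80]; print('top',t.mean(0),len(t),t.min(0),t.max(0))
lo=p[(p[:,2]<30)]; d=np.hypot(*(lo[:,:2]-s[:2]).T); f=lo[d>30]; print('port',f.mean(0),len(f),d.max())
# console panel: plane fit scene
print('panel pix', near(P,a,270,265), near(P,a,258,275),near(P,a,240,280))
# dark display segmentation, stylus, holder
print('stylus tail a',near(P,a,154,252,1),'holder',near(P,a,155,290,1))
```

```text
col top a [753.   43.4 324.6] cyl top a [669.1  48.2 341.9] cyl top b [658.3  59.2 341. ] col b [796.2  56.2 338.1]
valve top b [451.4 383.5  82.4] valve through a [683.9 135.  131.2]
a top [297, 160, 18, 13, 187] [664.9  47.4 341.2] ((664.209716796875, 48.29926681518555), (44.5438117980957, 50.87371826171875), 36.73039627075195)
a top [331, 175, 39, 27, 562] [799.9  44.9 338.3] ((798.827880859375, 48.46004104614258), (60.02289581298828, 91.90399169921875), 0.2950592339038849)
b top [139, 110, 39, 15, 297] [792.5  59.3 337.6] ((796.1762084960938, 53.19112014770508), (92.25828552246094, 60.33966827392578), 89.94583892822266)
b top [188, 121, 20, 10, 161] [658.7  58.7 339.9] ((662.674072265625, 54.80813980102539), (46.047725677490234, 48.77198791503906), 49.301605224609375)
valve circ [454.55537417 384.08846067] 21.220676092620998
top [453.88007695 384.94864375  82.39626666] 143 [440.31452398 369.93593026  80.13022225] [467.54404711 398.40772274  85.45827256]
port [426.08921035 410.1973693   19.37824426] 132 43.71249903447922
panel pix [ 686.8 -118.3  116.8] [ 681.1 -163.6  112.6] [ 617.9 -163.6   42.9]
stylus tail a [ 432.9 -303.1  139.6] holder [ 474.3 -349.1   59.6]
```

View pics/valve.png

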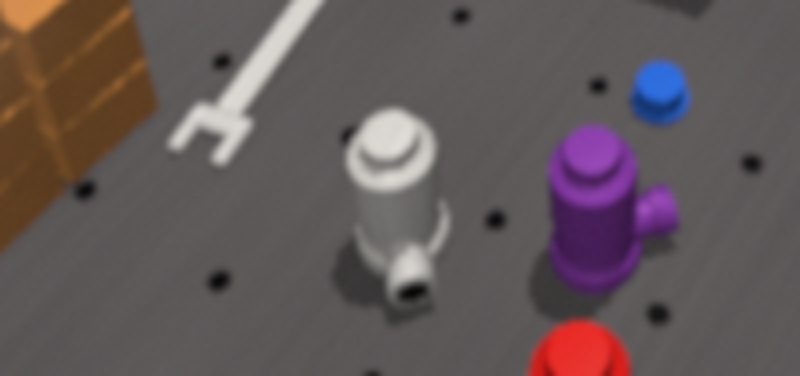

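The silver valve is at side px (187,340), with the purple one at (238,342) and the red one at (234,378). Only the silver one is bare steel and upright, so it is the right one. It stands at about (454,384), with its port at about 137°.

Request:
{"op": "play_rows", "data": {
  "deltas": [
    [0.7,0.8,0.5,0,0,1,1],
    [0.7,0.8,0.5,0,0,1,1],
    [0.7,0.8,0.5,0,0,1,1],
    [0.7,0.8,0.5,0,0,1,1],
    [0.7,0.8,0.5,0,0,1,1],
    [0.7,0.8,0.5,0,0,1,1],
    [0.7,0.8,0.5,0,0,1,1],
    [0.7,0.8,0.5,0,0,1,1]
  ]
}}

```text
time_s: 0.87
eef_pos: [399.4, -256.7, 334.4]
ee_rot: [0.0, 0.816, 0.578, 0.0]
force: [0.0, -0.4, -0.2]
grip_width: 1.002
```

Request:
{"op": "play_rows", "data": {
  "deltas": [
    [0,0.9,0,0,0,1,1],
    [0,0.9,0,0,0,1,1],
    [0,0.9,0,0,0,1,1],
    [0,0.9,0,0,0,1,1],
    [0,0.9,0,0,0,1,1],
    [0,0.9,0,0,0,1,1],
    [0,0.9,0,0,0,1,1],
    [0,0.9,0,0,0,1,1]
  ]
}}

```text
time_s: 1.53
eef_pos: [398.1, 31.3, 333.5]
ee_rot: [0.0, 0.51, 0.86, 0.0]
force: [0.7, -0.0, 0.1]
grip_width: 0.998
```

Request:
{"op": "play_rows", "data": {
  "deltas": [
    [0,0.9,0,0,0,1,1],
    [0,0.9,0,0,0,1,1],
    [0,0.9,0,0,0,1,1],
    [0,0.9,0,0,0,1,1],
    [0,0.9,0,0,0,1,1],
    [0,0.9,0,0,0,1,1],
    [0,0.9,0,0,0,1,1],
    [0,0.9,0,0,0,1,1]
  ]
}}

```text
time_s: 2.2
eef_pos: [398.1, 319.5, 333.4]
ee_rot: [-0.0, 0.116, 0.993, -0.0]
force: [0.9, -1.3, 0.3]
grip_width: 1.001
```

Request:
{"op": "play_rows", "data": {
  "deltas": [
    [-0.5,0.2,-0.5,0,-1,0,1],
    [-0.5,0.2,-0.5,0,-1,0,1],
    [-0.5,0,-0.5,0,-1,0,1],
    [0,0,0,0,-1,0,1],
    [0,0,0,0,-1,0,1],
    [0,0,0,0,-1,0,1],
    [0,0,0,0,0,1,1],
    [0,0,0,0,0,1,1]
  ]
}}

```text
time_s: 2.87
eef_pos: [336.9, 334.5, 272.7]
ee_rot: [0.301, 0.01, 0.951, 0.069]
force: [-0.1, 0.4, -0.4]
grip_width: 1.004
```

Run:
```python
from h import *
c=cap('wrist'); s=sensors.sense(); q=s['ee_rot']; M=R.from_quat(q[[1,2,3,0]]).as_matrix()
print(s['eef_pos'],M.round(3).tolist(),s['joints'],s['force'],s['time_s'])
save(c,'w1.png',None,1)
p=pts(c).reshape(-1,3); hi=p[(p[:,2]>40)&(p[:,2]<68)&(np.hypot(p[:,0]-454,p[:,1]-384)<45)]
A=np.c_[2*hi[:,:2],np.ones(len(hi))]; t=np.linalg.lstsq(A,(hi[:,:2]**2).sum(1),rcond=None)[0]
print('valve circ',t[:2],np.sqrt(t[2]+t[0]**2+t[1]**2),len(hi))
hi=p[(p[:,2]>75)&(p[:,2]<95)&(np.hypot(p[:,0]-454,p[:,1]-384)<45)]; print(hi.mean(0) if len(hi) else 0,len(hi))
```

```text
[337.51130659 333.6308174  273.24534759] [[-0.818, -0.033, 0.574], [0.051, 0.99, 0.129], [-0.573, 0.134, -0.809]] [ 0.70461764 -0.1370062   1.92642032 -0.38444678  0.81798444 -0.66850496] [ 1.3444176  -0.66508559  0.8041751 ] 2.9167
valve circ [454.95103357 382.25121015] 21.67763458038209 312
[451.15582896 381.16694924  83.07856688] 267
```

View pics/w1.png

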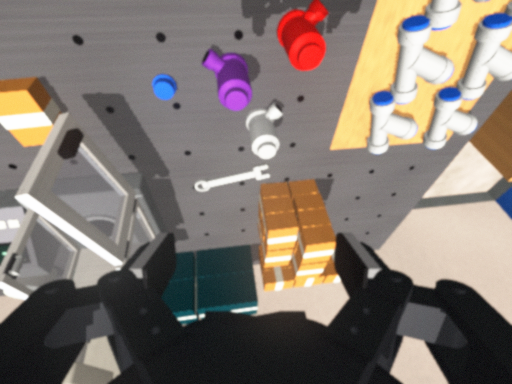

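```bash
cat >> h.py <<'E'
def goal(tilt,yaw=0):
    t,y=np.radians([tilt,yaw]); z=np.array([np.sin(t)*np.cos(y),np.sin(t)*np.sin(y),-np.cos(t)]); j=np.array([-np.sin(y),np.cos(y),0])
    return np.c_[np.cross(j,z),j,z]
def plan(G,grasp=None,tcp=None):
    "units to go: shift(40mm) of TCP so that the grasp point/tcp is at target with rotation G, and turn(6deg)"
    s=sensors.sense(); q=s['ee_rot']; M=R.from_quat(q[[1,2,3,0]]).as_matrix()
    if tcp is None: tcp=np.array(grasp)-G@[0,0,ctrl.tcp_to_grasp]
    print('shift u',((tcp-s['eef_pos'])/40).round(3),'turn u',(np.degrees(R.from_matrix(G@M.T).as_rotvec())/6).round(3),'t',round(s['time_s'],2),'tcp goal',tcp.round(1),'F',s['force'].round(1),'w',round(s['grip_width'],3))
E
python3 - <<'E'
from h import *
G=goal(37); g=np.array([454.5,382.5,57]); plan(G,g-G[:,2]*80); plan(G,g)
E
```

```text
shift u [ 2.002  1.222 -4.182] turn u [-1.282 -0.303 -0.335] t 2.92 tcp goal [417.6 382.5 106. ] F [ 1.3 -0.7  0.8] w 1.004
shift u [ 3.206  1.222 -5.779] turn u [-1.282 -0.303 -0.335] t 2.92 tcp goal [465.8 382.5  42.1] F [ 1.3 -0.7  0.8] w 1.004
```

Request:
{"op": "play_rows", "data": {
  "deltas": [
    [0.33,0.2,-0.7,-0.21,-0.05,-0.06,1],
    [0.33,0.2,-0.7,-0.21,-0.05,-0.06,1],
    [0.33,0.2,-0.7,-0.21,-0.05,-0.06,1],
    [0.33,0.2,-0.7,-0.21,-0.05,-0.06,1],
    [0.33,0.2,-0.7,-0.21,-0.05,-0.05,1],
    [0.33,0.2,-0.7,-0.21,-0.05,-0.05,1],
    [0,0,0,0,0,0,1]
  ]
}}

```text
time_s: 3.5
eef_pos: [417.6, 380.8, 98.8]
ee_rot: [0.315, 0.01, 0.949, -0.003]
force: [-1.2, -0.6, -1.4]
grip_width: 0.995
```

Run:
```python
from h import *
G=goal(37); g=np.array([454.5,382.5,57]); plan(G,g)
```

```text
shift u [ 1.203  0.043 -1.417] turn u [-0.001 -0.054  0.194] t 3.5 tcp goal [465.8 382.5  42.1] F [-1.2 -0.6 -1.4] w 0.995
```

Request:
{"op": "play_rows", "data": {
  "deltas": [
    [0.3,0.02,-0.35,0,0,0.1,1],
    [0.3,0.02,-0.35,0,0,0.1,1],
    [0.3,0,-0.35,0,0,0,1],
    [0.3,0,-0.35,0,0,0,1],
    [0,0,0,0,0,0,1]
  ]
}}

```text
time_s: 3.92
eef_pos: [466.7, 382.2, 48.2]
ee_rot: [0.317, 0.001, 0.948, 0.003]
force: [-0.0, -0.1, -0.5]
grip_width: 1.001
```

Run:
```python
from h import *
G=goal(37); g=np.array([454.5,382.5,57]); plan(G,g)
```

```text
shift u [-0.024  0.008 -0.154] turn u [-0.059 -0.002 -0.003] t 3.92 tcp goal [465.8 382.5  42.1] F [-0.  -0.1 -0.5] w 1.001
```

Request:
{"op": "play_rows", "data": {
  "deltas": [
    [0,0,0,0,0,0,-0.3],
    [0,0,0,0,0,0,-0.6],
    [0,0,0,0,0,0,-1],
    [0,0,0,0,0,0,-1],
    [0,0,0,0,0,0,-1],
    [0,0,0,0,0,0,-1],
    [0,0,0,0,0,0,-1],
    [0,0,0,0,0,0,-1]
  ],
  "squeeze": 50
}}

```text
time_s: 4.58
eef_pos: [466.0, 383.5, 50.4]
ee_rot: [0.318, -0.001, 0.948, 0.004]
force: [-2.0, -1.4, 6.4]
grip_width: -0.0
```

Run:
```python
from h import *
G=goal(37); g=np.array([454.5,382.5,57]); plan(G,g)
c=cap('wrist'); save(c,'w2.png',None,1)
# door angle from scene & side & wrist clouds: points at door heights between x 380..570
for n in ('scene','side'):
    p=pts(cap(n)); m=(p[...,2]>178)&(p[...,2]<192)&(p[...,0]>370)&(p[...,0]<760)&(p[...,1]>-70)&(p[...,1]<260)
    q=p[m]; f=q[q[:,0]<568]; print(n,len(q),len(f),q[:,2].max())
    v=cv2.fitLine(f[:,:2].astype(np.float32),cv2.DIST_HUBER,0,.1,.1).ravel(); print(v,f.min(0),f.max(0))
    for ylo,yhi in((100,170),(-60,-10)):
        k=q[(q[:,0]>600)&(q[:,0]<730)&(q[:,1]>ylo)&(q[:,1]<yhi)]; print(' wall',len(k),k.mean(0) if len(k) else 0)
```

```text
shift u [-0.007 -0.025 -0.208] turn u [-0.072  0.019 -0.037] t 4.58 tcp goal [465.8 382.5  42.1] F [-2.  -1.4  6.4] w -0.0
scene 711 236 191.35533889333226
[9.8204839e-01 1.8862908e-01 4.7654086e+02 1.2195956e+02] [391.52571688 100.2935773  178.0409175 ] [565.05022665 149.84624523 190.26807737]
 wall 86 [674.34378321 134.37491215 184.23454722]
 wall 235 [666.91200671 -38.77392049 184.6528011 ]
side 988 365 187.8884757286234
[9.8207814e-01 1.8847431e-01 4.8551151e+02 1.3565868e+02] [405.68177284 111.15771219 178.092381  ] [563.67381992 152.94332628 187.88847573]
 wall 226 [662.95544541 143.67469595 183.80575913]
 wall 140 [652.81497747 -29.53419849 183.73989297]
```

View pics/w2.png

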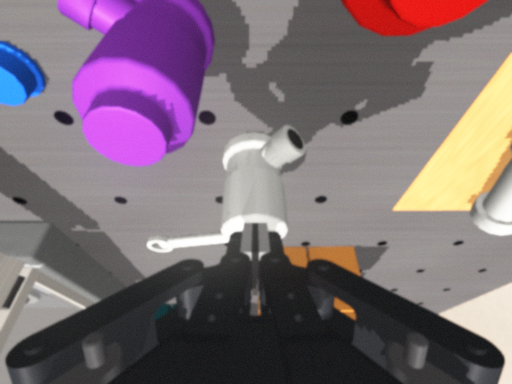

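Run:
```python
from h import *
c=cap('side'); p=pts(c)
m=(p[...,2]>40)&(p[...,2]<90)&(np.hypot(p[...,0]-454,p[...,1]-384)<120)&(c['pixels'].astype(int).max(2)>110)
q=p[m]; print(len(q),q.min(0),q.max(0),q.mean(0)); save(c,'s2.png',(100,230,300,384),3)
```

```text
389 [343.34703142 319.97843617  64.4362343 ] [476.00652986 406.24507688  87.15448303] [405.64976726 367.59054526  76.0234506 ]
```

View pics/s2.png

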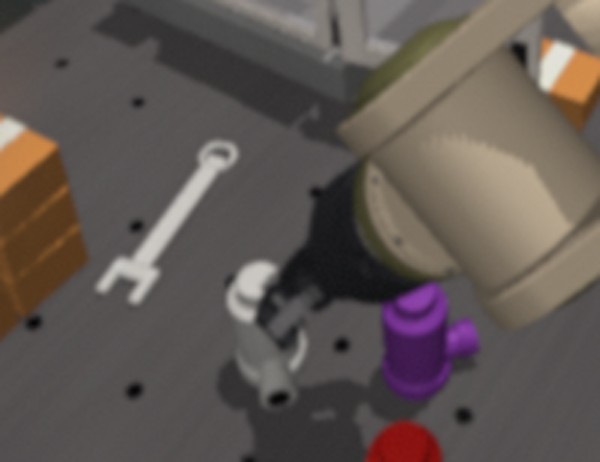

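The jaws shut on air: the valve is still standing, apparently just ahead of the fingertips. I'll back off and measure it again.

Request:
{"op": "play_rows", "data": {
  "deltas": [
    [-0.3,0,0.4,0,0,0,-1],
    [-0.3,0,0.4,0,0,0,-1],
    [-0.3,0,0.4,0,0,0,-0.5],
    [-0.3,0,0.4,0,0,0,0],
    [-0.3,0,0.4,0,0,0,0.5],
    [0,0,0,0,0,0,1],
    [0,0,0,0,0,0,1],
    [0,0,0,0,0,0,1]
  ]
}}

```text
time_s: 5.45
eef_pos: [405.9, 383.0, 128.8]
ee_rot: [0.317, -0.001, 0.948, 0.004]
force: [0.9, -0.2, 0.3]
grip_width: 0.847
```

Run:
```python
from h import *
for n in('wrist','side'):
    c=cap(n); p=pts(c); col=c['pixels'].astype(int); sat=col.max(2)-col.min(2)
    m=(p[...,2]>40)&(p[...,2]<92)&(abs(p[...,0]-470)<70)&(abs(p[...,1]-384)<60)&(sat<40)&(col.max(2)>90)
    k,l,st,ce=cv2.connectedComponentsWithStats(m.astype(np.uint8))
    for i in range(1,k):
        if st[i,4]<60: continue
        q=p[l==i]; h=q[(q[:,2]>40)&(q[:,2]<68)]; t=q[q[:,2]>80]
        print(n,st[i].tolist(),len(h),len(t),t.mean(0) if len(t) else 0, q[:,2].max())
        if len(h)>20:
            A=np.c_[2*h[:,:2],np.ones(len(h))]; s=np.linalg.lstsq(A,(h[:,:2]**2).sum(1),rcond=None)[0]; print(s[:2],np.sqrt(s[2]+s[0]**2+s[1]**2))
    w=c if n=='wrist' else None
    if w is not None: save(w,'w3.png')
plan(goal(37),[454,382,57])
```

```text
wrist [232, 154, 43, 56, 1988] 855 461 [451.68160809 382.56735479  84.18656012] 85.86986123033611
[454.77417184 382.50033449] 21.60808029198242
side [177, 318, 21, 29, 489] 167 136 [453.99672829 384.5502297   82.47791535] 84.62602749299197
[454.29575286 384.6361306 ] 20.714288843819133
shift u [ 1.481 -0.019 -2.158] turn u [-0.055 -0.005 -0.028] t 5.55 tcp goal [465.3 382.   42.1] F [-0.9 -0.8 -0.6] w 0.994
```

View pics/w3.png

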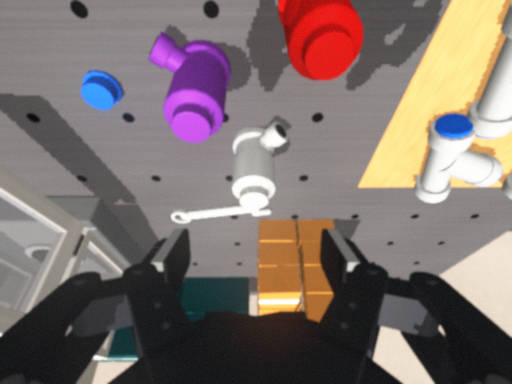

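Run:
```python
from h import *
c=cap('wrist'); T=np.array(c['tool_from_camera']); z=c['z_map']; v,u=np.mgrid[0:384,0:512]
p=np.stack([(u-c['cx'])/c['fx']*z,(v-c['cy'])/c['fy']*z,z],-1)@T[:3,:3].T+T[:3,3]
m=(z>20)&(z<260)&(p[...,2]<10)&(abs(p[...,1])<80)&(abs(p[...,0])<60)
q=p[m]
for s in(-1,1):
    f=q[s*q[:,1]>0]; 
    for lo in range(-80,10,8):
        k=f[(f[:,2]>lo)&(f[:,2]<=lo+8)]
        if len(k): print(s,lo,len(k),k.min(0).round(),k.max(0).round())
c=cap('side'); P=pts(c); d=(c['pixels'].max(2)<60)&(P[...,2]>30)&(P[...,2]<140)&(P[...,0]>300)&(P[...,0]<500)&(P[...,1]>300)&(P[...,1]<460)
f=P[d]; print(len(f)); i=np.argsort(f[:,0])[-12:]; print(f[i].round(), sensors.sense()['eef_pos'])
```

```text
-1 -80 501 [-11. -56. -80.] [ 12. -41. -72.]
-1 -72 399 [-11. -55. -72.] [ 11. -41. -64.]
-1 -64 309 [-11. -55. -64.] [ 11. -41. -56.]
-1 -56 49 [-10. -42. -56.] [ 10. -41. -53.]
-1 8 59 [ 57. -58.   9.] [ 60. -31.  10.]
1 -80 499 [-12.  42. -80.] [ 12.  57. -72.]
1 -72 406 [-12.  42. -72.] [ 12.  57. -64.]
1 -64 298 [-11.  43. -64.] [ 12.  57. -56.]
1 -56 53 [ -9.  43. -56.] [ 10.  44. -53.]
0
[] [405.99162087 382.80152833 128.56573507]
```

The depth map shows the open fingertips at tool z ≈ -53 where -13 was expected. So the real fingers end 40 mm short of the reported TCP, which explains the miss. From here I use a grasp offset of -58.7.

```bash
sed -i 's/ctrl.tcp_to_grasp\]/ctrl.tcp_to_grasp-40]/' h.py
python3 - <<'E'
from h import *
G=goal(37); g=np.array([454.5,383,57]); plan(G,g+4*G[:,2])
E
```

```text
shift u [ 2.156  0.005 -3.041] turn u [-0.056 -0.003 -0.029] t 5.65 tcp goal [492.2 383.    6.9] F [ 0.3 -0.2  0. ] w 0.999
```

Request:
{"op": "play_rows", "data": {
  "deltas": [
    [0.36,0,-0.51,0,0,0,1],
    [0.36,0,-0.51,0,0,0,1],
    [0.36,0,-0.51,0,0,0,1],
    [0.36,0,-0.51,0,0,0,1],
    [0.36,0,-0.5,0,0,0,1],
    [0.36,0,-0.5,0,0,0,1],
    [0,0,0,0,0,0,1]
  ]
}}

```text
time_s: 6.23
eef_pos: [492.7, 381.3, 3.6]
ee_rot: [0.315, -0.0, 0.949, 0.002]
force: [-1.4, -0.4, 0.4]
grip_width: 1.0
```

Run:
```python
from h import *
G=goal(37); g=np.array([454.5,383,57]); plan(G,g+4*G[:,2])
```

```text
shift u [-0.012  0.042  0.084] turn u [-0.034 -0.037 -0.013] t 6.23 tcp goal [492.2 383.    6.9] F [-1.4 -0.4  0.4] w 1.0
```

Request:
{"op": "play_rows", "data": {
  "deltas": [
    [0,0.04,0.06,0,0,0,0.5],
    [0,0,0,0,0,0,-0.2],
    [0,0,0,0,0,0,-1],
    [0,0,0,0,0,0,-1],
    [0,0,0,0,0,0,-1],
    [0,0,0,0,0,0,-1],
    [0,0,0,0,0,0,-1]
  ],
  "squeeze": 50
}}

```text
time_s: 6.82
eef_pos: [492.2, 385.2, 12.0]
ee_rot: [0.319, -0.001, 0.948, 0.004]
force: [-3.1, -2.0, 5.0]
grip_width: 0.505
```

Request:
{"op": "play_rows", "data": {
  "deltas": [
    [0,0,0.5,0,0,0,-1],
    [0,0,0.8,0,0,0,-1],
    [0,0,0.8,0,0,0,-1],
    [0,0,0.8,0,0,0,-1],
    [0,0,0.8,0,0,0,-1],
    [0,0,0.8,0,0,0,-1],
    [0,0,0.8,0,0,0,-1]
  ]
}}

```text
time_s: 7.4
eef_pos: [490.7, 384.7, 223.7]
ee_rot: [0.317, -0.001, 0.948, 0.004]
force: [1.8, 0.3, -3.5]
grip_width: 0.5
```

Request:
{"op": "play_rows", "data": {
  "deltas": [
    [0.2,-0.6,0,0,0,0,-1],
    [0.2,-0.8,0,0,0,0,-1],
    [0.2,-0.8,0,0,0,0,-1],
    [0.2,-0.8,0,0,0,0,-1],
    [0.2,-0.8,0,0,0,0,-1],
    [0.2,-0.8,0,0,0,0,-1],
    [0.2,-0.8,0,0,0,0,-1],
    [0.2,-0.8,0,0,0,0,-1]
  ]
}}

```text
time_s: 8.07
eef_pos: [555.2, 135.7, 222.1]
ee_rot: [0.317, -0.001, 0.948, 0.004]
force: [0.5, -0.4, -3.4]
grip_width: 0.497
```

Request:
{"op": "play_rows", "data": {
  "deltas": [
    [0.2,-0.8,0,0,0,0,-1],
    [0.2,-0.8,0,0,0,0,-1],
    [0,-0.2,0,0,0,0,-1],
    [0,0,0,0,0,0,-1]
  ]
}}

```text
time_s: 8.4
eef_pos: [571.5, 62.9, 221.9]
ee_rot: [0.317, 0.001, 0.948, 0.004]
force: [0.4, 0.3, -5.9]
grip_width: 0.5
```

Run:
```python
from h import *
s=sensors.sense(); print(s['eef_pos'],s['grip_width'],s['time_s'],s['force'])
q=s['ee_rot']; print(R.from_quat(q[[1,2,3,0]]).as_matrix().round(3).tolist())
c=cap('wrist'); save(c,'w4.png',None,1.2); p=pts(c)
# wall tops & pad
for ylo,yhi in((110,165),(-60,-10)):
    m=(p[...,2]>178)&(p[...,2]<192)&(p[...,0]>600)&(p[...,0]<730)&(p[...,1]>ylo)&(p[...,1]<yhi); print('wall',m.sum(),p[m].mean(0) if m.any() else 0, p[m].min(0) if m.any() else 0, p[m].max(0) if m.any() else 0)
m=(p[...,2]>49)&(p[...,2]<60)&(p[...,0]>600)&(p[...,0]<720); k=p[m]; print('pad',len(k), k.min(0) if len(k) else 0,k.max(0) if len(k) else 0)
m=(p[...,2]>60)&(p[...,2]<300)&(np.hypot(p[...,0]-540,p[...,1]-51)<35); print('v',m.sum())
```

```text
[571.54348081  62.94217779 221.91549761] 0.5000091822053371 8.4 [ 0.36691077  0.308977   -5.87029476]
[[-0.799, -0.001, 0.601], [0.003, 1.0, 0.006], [-0.601, 0.007, -0.799]]
wall 743 [635.07485186 137.77716789 186.50223022] [600.06031635 131.8113083  178.06227443] [689.34358332 146.36097749 188.73315213]
wall 1067 [650.94308126 -32.27050815 186.32961137] [600.13740946 -41.5402477  178.00620708] [728.1841239  -26.51183801 189.09158843]
pad 2337 [ 600.02151007 -141.40366148   49.00819158] [719.99179043 398.0233073   59.9975258 ]
v 13012
```

View pics/w4.png

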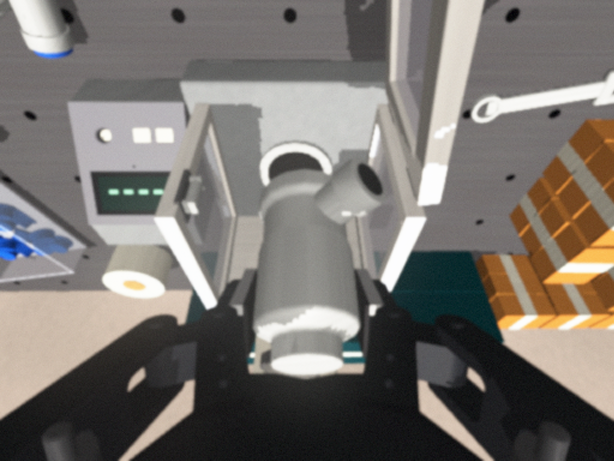

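Run:
```python
from h import *
import pickle
c=cap('wrist'); p=pts(c); pickle.dump(c,open('w4.pkl','wb'))
m=np.zeros(p.shape[:2],bool); m[215:312,200:305]=1; m&=(c['pixels'].max(2)>60)
k=p[m]; k=k[np.hypot(k[:,0]-534,k[:,1]-60)<40]
print('valve top',np.percentile(k[:,2],[50,95,99]))
t=k[k[:,2]>np.percentile(k[:,2],99)-3]; print(t.min(0),t.max(0))
c2=cap('side'); q=pts(c2); mm=(np.hypot(q[...,0]-534,q[...,1]-60)<40)&(q[...,2]>190)&(q[...,2]<310); kk=q[mm]; print('side',len(kk),kk[:,2].min(),kk[:,2].max())
for X,n in((k,'w'),(kk,'s')):
    for lo,hi in((250,280),):
        h=X[(X[:,2]>lo)&(X[:,2]<hi)]; h=h
        A=np.c_[2*h[:,:2],np.ones(len(h))]; s=np.linalg.lstsq(A,(h[:,:2]**2).sum(1),rcond=None)[0]; print(n,len(h),s[:2],np.sqrt(s[2]+s[0]**2+s[1]**2))
# button: panel plane and hole
b=c['pixels'][100:125,75:100].astype(int).min(2); print(b.max())
mask=np.zeros(p.shape[:2],np.uint8); mask[98:128,72:102]=(c['pixels'][98:128,72:102].min(2)>200); k_,l,st,ce=cv2.connectedComponentsWithStats(mask); print(st[1:].tolist(),ce[1:])
pm=np.zeros(p.shape[:2],bool); pm[90:200,66:152]=1; pp=p[pm]; pp=pp[(pp[:,2]>40)&(pp[:,2]<125)]
for _ in range(3):
    cen=pp.mean(0); n=np.linalg.svd(pp-cen,full_matrices=False)[2][2]; d=(pp-cen)@n; pp=pp[abs(d)<max(2,d.std()*1.5)]
n*=np.sign(n[2]); print('panel n',n,cen,len(pp),'z',pp[:,2].min(),pp[:,2].max())
u,v=ce[1] if len(ce)>1 else (87,112)
r=c['rotation']@np.array([(u-c['cx'])/c['fx'],(v-c['cy'])/c['fy'],1])
x=c['eye']+r*(((cen-5*n)-c['eye'])@n)/(r@n); print('button',x,'depth',p[int(v),int(u)])
```

```text
valve top [279.71951508 294.7849764  295.02557888]
[494.29827895  42.46582953 292.02940891] [546.23055839  86.35270495 306.54962131]
side 343 208.4301751728446 294.9358566571774
w 4034 [536.85141204  63.84029055] 23.776007267877112
s 135 [539.6084194   69.44898223] 25.742075749043565
248
[[83, 108, 9, 9, 68]] [[ 87.23529412 111.97058824]]
panel n [-6.21589494e-01 -3.85141282e-04  7.83343062e-01] [ 620.76974143 -112.83675553   81.05335858] 6936 z 47.69411229368012 120.5086456548189
button [ 602.1771907  -132.21163881   59.9075834 ] depth [ 601.799376   -132.80690107   58.55286868]
```

Request:
{"op": "play_rows", "data": {
  "deltas": [
    [0,-0.13,-0.6,0,0,0,-1],
    [0,-0.13,-0.6,0,0,0,-1],
    [0,0,-0.6,0,0,0,-1],
    [0,0,-0.6,0,0,0,-1],
    [0,0,-0.6,0,0,0,-1],
    [0,0,-0.6,0,0,0,-1],
    [0,0,0,0,0,0,-1]
  ]
}}

```text
time_s: 9.13
eef_pos: [569.5, 56.3, 73.8]
ee_rot: [0.314, -0.001, 0.949, 0.005]
force: [-1.6, 0.8, -4.4]
grip_width: 0.499
```

Request:
{"op": "play_rows", "data": {
  "deltas": [
    [0.4,0,0,0,0,0,-1],
    [0.5,0,0,0,0,0,-1],
    [0.5,0,0,0,0,0,-1],
    [0.5,0,0,0,0,0,-1],
    [0.5,0,0,0,0,0,-1],
    [0.5,0,0,0,0,0,-1],
    [0.31,0,0,0,0,0,-1],
    [0,0,0,0,0,0,-1]
  ]
}}

```text
time_s: 9.8
eef_pos: [702.7, 55.2, 80.2]
ee_rot: [0.319, -0.001, 0.948, 0.003]
force: [-0.2, 0.3, -3.8]
grip_width: 0.497
```

Run:
```python
from h import *
s=sensors.sense(); print(s['eef_pos'],s['force'],s['time_s'])
c=cap('wrist'); save(c,'w5.png',None,1.2); p=pts(c)
c2=cap('side'); save(c2,'s5.png',(130,90,300,290),3)
m=(p[...,2]>50)&(p[...,2]<58)&(np.hypot(p[...,0]-663,p[...,1]-52)<46); k=p[m]; print('pad/seat',len(k),k.min(0),k.max(0))
```

```text
[702.67152771  55.17455419  80.24774331] [-0.18139693  0.3001571  -3.82188415] 9.8
pad/seat 6196 [620.06173501  11.16833349  50.00143306] [692.47842371  93.99944541  56.49355975]
```

View pics/w5.png

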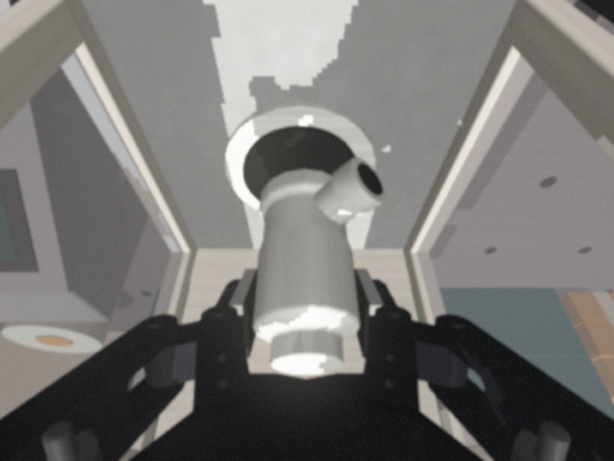

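Request:
{"op": "play_rows", "data": {
  "deltas": [
    [-0.06,-0.06,-0.1,0,0,0,-1],
    [0,0,-0.1,0,0,0,-1],
    [0,0,-0.08,0,0,0,-1],
    [0,0,0,0,0,0,-1]
  ]
}}

```text
time_s: 10.23
eef_pos: [697.4, 52.3, 66.4]
ee_rot: [0.317, -0.001, 0.948, 0.004]
force: [-1.2, 0.7, -5.0]
grip_width: 0.5
```

Request:
{"op": "play_rows", "data": {
  "deltas": [
    [0,0,-0.05,0,0,0,-1],
    [0,0,-0.03,0,0,0,-1],
    [0,0,0,0,0,0,-1]
  ]
}}

```text
time_s: 10.48
eef_pos: [699.4, 51.9, 66.1]
ee_rot: [0.32, -0.001, 0.948, 0.004]
force: [-2.5, 1.2, 4.9]
grip_width: 0.499
```

Request:
{"op": "play_rows", "data": {
  "deltas": [
    [0,0,0,0,0,0,-0.3],
    [0,0,0,0,0,0,0],
    [0,0,0,0,0,0,0.3],
    [0,0,0,0,0,0,1],
    [0,0,0,0,0,0,1],
    [0,0,0,0,0,0,1],
    [0,0,0,0,0,0,1]
  ]
}}

```text
time_s: 11.07
eef_pos: [698.3, 51.9, 63.9]
ee_rot: [0.318, -0.001, 0.948, 0.004]
force: [-0.5, 0.7, 0.3]
grip_width: 1.001
```

Request:
{"op": "play_rows", "data": {
  "deltas": [
    [-0.2,0,0.25,0,0,0,1],
    [-0.5,0,0.5,0,0,0,1],
    [-0.6,0,0.6,0,0,0,1],
    [-0.6,0,0.6,0,0,0,1],
    [-0.6,0,0.6,0,0,0,1],
    [-0.6,0,0.6,0,0,0,1],
    [-0.6,0,0.6,0,0,0,1],
    [-0.6,0,0.6,0,0,0,1]
  ]
}}

```text
time_s: 11.73
eef_pos: [524.8, 52.0, 238.9]
ee_rot: [0.318, -0.001, 0.948, 0.004]
force: [0.3, -0.5, 0.1]
grip_width: 1.0
```

Run:
```python
from h import *
s=sensors.sense(); print(s['eef_pos'],s['force'],s['time_s'],s['joints'],s['grip_width'])
c=cap('wrist'); p=pts(c)
import pickle; pickle.dump(c,open('w6.pkl','wb'))
def circ(h):
    A=np.c_[2*h[:,:2],np.ones(len(h))]; s=np.linalg.lstsq(A,(h[:,:2]**2).sum(1),rcond=None)[0]; return s[:2],np.sqrt(s[2]+s[0]**2+s[1]**2)
r=np.hypot(p[...,0]-663,p[...,1]-52)
k=p[(p[...,2]>95)&(p[...,2]<120)&(r<30)]; print('body',len(k),circ(k) if len(k)>20 else 0)
k=p[(p[...,2]>130)&(p[...,2]<145)&(r<30)]; print('top',len(k),k.mean(0),k[:,2].max())
m=(p[...,2]>50)&(p[...,2]<58)&(r<46); k=p[m]; print('seat',len(k),k.min(0),k.max(0))
# door
d=p[(p[...,2]>178)&(p[...,2]<192)&(p[...,0]>380)&(p[...,0]<565)&(p[...,1]>60)&(p[...,1]<170)]; print('door',len(d),d.min(0) if len(d) else 0,d.max(0) if len(d) else 0)
if len(d)>20: print(cv2.fitLine(d[:,:2].astype(np.float32),cv2.DIST_HUBER,0,.1,.1).ravel())
```

```text
[524.81726684  52.00520501 238.86096088] [ 0.29226279 -0.50729125  0.10494593] 11.7333 [-0.19551163 -0.07546326  1.97334086  0.2160336   0.61859969 -1.90342067] 0.9996871700281058
body 420 (array([662.31953896,  51.45872069]), np.float64(21.512120982762678))
top 284 [658.09735379  51.4515067  137.06471545] 139.84942448386536
seat 782 [620.40248796  10.86514792  50.00796022] [696.38501365  93.96320555  57.86118914]
door 4938 [407.46138006 123.75629032 178.00084227] [564.11730854 150.91671115 189.99354044]
[9.9603546e-01 8.8957228e-02 4.6121994e+02 1.3362503e+02]
```

Request:
{"op": "play_rows", "data": {
  "deltas": [
    [-0.3,0.7,0,0,0,0,0],
    [-0.3,0.7,0,0,0,0,-1],
    [-0.3,0.7,0,0,0,0,-1],
    [-0.3,0.7,0,0,0,0,-1],
    [-0.2,0.6,0,0,0,0,-1],
    [0,0,0,0,0,0,-1]
  ]
}}

```text
time_s: 12.28
eef_pos: [468.8, 191.4, 238.1]
ee_rot: [0.318, -0.003, 0.948, 0.005]
force: [1.0, -0.3, -1.0]
grip_width: 0.144
```

Request:
{"op": "play_rows", "data": {
  "deltas": [
    [0,0,-0.5,0,0,0,-1],
    [0,0,-0.5,0,0,0,-1],
    [0,0,-0.5,0,0,0,-1],
    [0,0,-0.5,0,0,0,-1],
    [0,0,-0.5,0,0,0,-1],
    [0,0,-0.5,0,0,0,-1],
    [0,0,0,0,0,0,-1]
  ]
}}

```text
time_s: 12.87
eef_pos: [468.6, 187.1, 114.3]
ee_rot: [0.315, -0.001, 0.949, 0.003]
force: [-0.5, -0.2, -0.7]
grip_width: 0.008
```

Request:
{"op": "play_rows", "data": {
  "deltas": [
    [0,-0.5,0,0,0,0,-1],
    [0,-0.5,0,0,0,0,-1],
    [0.04,-0.4,0,0,0,0,-1],
    [0.04,-0.4,0,0,0,0,-1],
    [0.16,-0.44,0,0,0,0,-1],
    [0.16,-0.44,0,0,0,0,-1],
    [0.29,-0.36,0,0,0,0,-1],
    [0.29,-0.36,0,0,0,0,-1]
  ]
}}

```text
time_s: 13.53
eef_pos: [509.9, 53.9, 119.3]
ee_rot: [0.319, -0.001, 0.948, 0.004]
force: [-0.6, 1.9, 0.3]
grip_width: -0.0
```

Request:
{"op": "play_rows", "data": {
  "deltas": [
    [0.4,-0.26,0,0,0,0,-1],
    [0.4,-0.26,0,0,0,0,-1],
    [0.3,-0.12,0,0,0,0,-1],
    [0.15,-0.04,0,0,0,0,-1],
    [0,0,0,0,0,0,-1]
  ]
}}

```text
time_s: 13.95
eef_pos: [560.1, 27.1, 118.9]
ee_rot: [0.318, -0.001, 0.948, 0.004]
force: [-0.6, -0.2, -0.4]
grip_width: -0.001
```

Run:
```python
from h import *
s=sensors.sense(); print(s['eef_pos'],s['force'],s['time_s'])
for n in('scene','side'):
    c=cap(n); p=pts(c)
    d=p[(p[...,2]>172)&(p[...,2]<192)&(p[...,0]>380)&(p[...,0]<600)&(p[...,1]>-60)&(p[...,1]<170)&(c['pixels'].min(2)>120)]
    print(n,len(d),d.min(0),d.max(0),cv2.fitLine(d[:,:2].astype(np.float32),cv2.DIST_HUBER,0,.1,.1).ravel())
```

```text
[560.05726269  27.05517174 118.88411809] [-0.63808323 -0.1857937  -0.38507048] 13.95
scene 411 [522.19172996 -44.64621191 172.06239348] [599.47919828 140.1336321  190.42829984] [1.08496845e-01 9.94096816e-01 5.62056580e+02 4.02861176e+01]
side 381 [541.55189622 -37.29720385 172.62437929] [599.90252434 149.52294056 187.34038615] [1.4110152e-01 9.8999512e-01 5.5956171e+02 6.5509743e+01]
```

Request:
{"op": "play_rows", "data": {
  "deltas": [
    [0.15,0,0,0,0,0,-1],
    [0.15,0,0,0,0,0,-1],
    [0.1,0,0,0,0,0,-1],
    [0,0,0,0,0,0,-1]
  ]
}}

```text
time_s: 14.38
eef_pos: [575.5, 27.7, 118.0]
ee_rot: [0.318, -0.001, 0.948, 0.004]
force: [0.3, 0.7, -1.2]
grip_width: -0.003
```

Request:
{"op": "play_rows", "data": {
  "deltas": [
    [0.1,0,0,0,0,0,-1],
    [0.05,0,0,0,0,0,-1],
    [0,0,0,0,0,0,-1]
  ]
}}

```text
time_s: 14.63
eef_pos: [579.5, 28.0, 117.4]
ee_rot: [0.316, -0.001, 0.949, 0.004]
force: [-23.7, -3.8, 13.9]
grip_width: -0.001
```

Request:
{"op": "play_rows", "data": {
  "deltas": [
    [-0.5,0,0.1,0,0,0,-1],
    [-0.6,0,0.5,0,0,0,-1],
    [-0.6,-0.3,0.6,0,0,0,-1],
    [-0.2,-0.6,0.6,0,0,0,0],
    [0,-0.6,0.6,0,0,0,1],
    [0,-0.6,0.5,0,0,0,1],
    [0,0,0,0,0,0,1]
  ]
}}

```text
time_s: 15.22
eef_pos: [506.5, -60.6, 238.7]
ee_rot: [0.321, 0.0, 0.947, 0.001]
force: [0.9, 0.9, 1.4]
grip_width: 0.57
```

Run:
```python
from h import *
s=sensors.sense(); print(s['eef_pos'],s['force'],s['time_s'])
for n in('scene','side','wrist'):
    c=cap(n); p=pts(c)
    m=(p[...,2]>176)&(p[...,2]<192)&(p[...,0]>540)&(p[...,0]<582)&(p[...,1]>-42)&(p[...,1]<143)&(c['pixels'].min(2)>110)
    d=p[m]; print(n,len(d))
    if len(d)<20: continue
    for y0 in range(-40,143,30):
        k=d[(d[:,1]>y0)&(d[:,1]<y0+30)&(d[:,2]>183)]
        if len(k)>3: print(y0,len(k),k[:,0].min().round(1),np.median(k[:,0]).round(1),k[:,0].max().round(1))
# stylus from scene
import pickle
c=cap('scene'); save(c,'st.png',(100,215,260,325),4); p=pts(c)
dm=(c['pixels'].max(2)<70)&(p[...,2]>85)&(p[...,2]<165)&(np.hypot(p[...,0]-450,p[...,1]+320)<90); q=p[dm]
print('stylus',len(q),q.min(0),q.max(0)); 
v=cv2.fitLine(q.astype(np.float32),cv2.DIST_HUBER,0,.1,.1).ravel(); print(v)
```

```text
[506.47937735 -60.56551216 238.72115979] [0.94794689 0.85224732 1.36290811] 15.2167
scene 274
-40 39 561.6 570.6 581.6
-10 35 562.5 569.2 577.2
20 33 564.0 569.9 577.5
50 31 561.7 569.4 576.2
80 29 561.4 569.2 576.4
110 30 562.1 571.0 582.0
side 310
-40 28 560.8 569.4 580.6
-10 32 560.6 568.1 575.6
20 30 561.0 567.1 575.1
50 38 560.0 567.3 575.3
80 39 560.8 567.5 575.4
110 42 561.8 568.8 579.9
140 7 562.4 571.3 580.4
wrist 2898
-40 344 559.8 565.6 581.1
-10 307 560.1 564.0 574.2
20 305 559.5 564.0 574.4
50 312 560.8 564.3 574.4
80 308 561.0 564.6 574.7
110 339 560.8 565.5 581.9
140 10 577.7 578.6 581.5
stylus 95 [ 423.58088165 -326.02085445   86.88555811] [ 450.26295975 -293.51924178  152.99155886]
[-3.2060653e-01  3.5637146e-01  8.7761658e-01  4.3955438e+02
 -3.1307300e+02  1.2174387e+02]
```

Run:
```python
from h import *
u=np.array([-.335,.371,.866]); m=np.array([450,-321,93.]); plan(goal(30,-48),m+117*u)
```

```text
shift u [-1.85  -6.096 -2.23 ] turn u [ 0.409  1.117 -8.027] t 15.42 tcp goal [ 430.4 -299.4  143.5] F [ 0.3  0.4 -0.2] w 0.901
```

Request:
{"op": "play_rows", "data": {
  "deltas": [
    [-0.18,-0.6,-0.1,0.04,0.11,-0.8,1],
    [-0.18,-0.6,-0.1,0.04,0.11,-0.8,1],
    [-0.18,-0.6,-0.1,0.04,0.11,-0.8,1],
    [-0.18,-0.6,-0.1,0.04,0.11,-0.8,1],
    [-0.18,-0.6,-0.2,0.04,0.11,-0.8,1],
    [-0.18,-0.6,-0.2,0.04,0.11,-0.8,1],
    [-0.18,-0.6,-0.2,0.04,0.11,-0.8,1],
    [-0.18,-0.6,-0.2,0.04,0.11,-0.8,1]
  ]
}}

```text
time_s: 16.08
eef_pos: [446.9, -248.0, 184.2]
ee_rot: [0.257, 0.318, 0.909, -0.085]
force: [0.8, 0.1, 0.0]
grip_width: 1.002
```

Request:
{"op": "play_rows", "data": {
  "deltas": [
    [-0.18,-0.6,-0.2,0.04,0.11,-0.8,1],
    [-0.18,-0.6,-0.2,0.04,0.11,-0.8,1],
    [0,0,0,0,0,0,1]
  ]
}}

```text
time_s: 16.33
eef_pos: [432.4, -297.2, 167.3]
ee_rot: [0.236, 0.393, 0.882, -0.106]
force: [0.2, 0.5, -0.7]
grip_width: 0.998
```

```bash
cat > st.py <<'E'
from h import *
u=np.array([-.335,.371,.866]); m=np.array([450,-321,93.])
c=cap('wrist'); save(c,'st2.png',None,1.2); p=pts(c)
px=c['pixels'].astype(int)
rel=p-m; t=rel@u; r=np.linalg.norm(rel-t[...,None]*u,axis=-1)
dm=(r<25)&(t>8)&(t<80)&(px.max(2)<90); q=p[dm]
print('stylus',len(q),q.min(0),q.max(0)); v=cv2.fitLine(q.astype(np.float32),cv2.DIST_HUBER,0,.1,.1).ravel(); v[:3]*=np.sign(v[2]); print(v, 'tmax',t[dm].max())
ch=c['rotation'].T@(v[3:]-c['eye']); print('view',-c['rotation'][:,2])
tt=(q-v[3:])@v[:3]; print(v[3:]+v[:3]*tt.max(), v[3:]+v[:3]*(93-v[5])/v[2])
mm=(r<22)&(t>-6)&(t<6)&(px.min(2)>60); k=p[mm]; print('mouth rim',len(k),k.mean(0),k.min(0),k.max(0))
plan(goal(30,-48),m+27*u)
E
python3 st.py
```

```text
stylus 318 [ 419.47039194 -319.48112315   96.87120729] [ 447.14677007 -292.21617742  150.69426614]
[-3.0951139e-01  3.1626001e-01  8.9676213e-01  4.2894406e+02
 -3.0047324e+02  1.3341835e+02] tmax 66.52623288586389
view [-0.47659105  0.5338037   0.69850882]
[ 423.69765442 -295.11243606  148.61901522] [ 442.8942  -314.72754   93.     ]
mouth rim 338 [ 446.92491502 -320.92716557   91.58797562] [ 434.62476374 -337.74902587   81.97781371] [ 463.56416846 -310.56528095  100.5721112 ]
shift u [ 0.695 -0.925 -2.558] turn u [ 0.008 -0.007 -0.029] t 16.38 tcp goal [ 460.6 -332.8   65.5] F [ 0.7  1.  -0.1] w 1.004
```

View pics/st2.png

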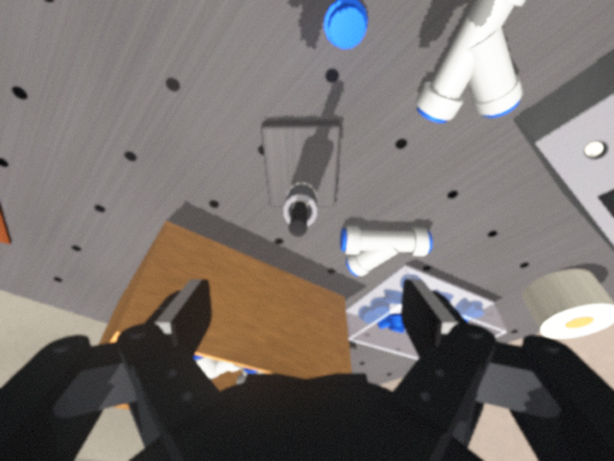

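Run:
```python
from h import *
G=goal(28,-47); g=np.array([438.3,-309.3,117]); plan(G,g-60*G[:,2]); plan(G,g)
```

```text
shift u [ 0.128 -0.327 -1.243] turn u [0.254 0.218 0.137] t 16.38 tcp goal [ 437.9 -308.9  118.1] F [ 0.7  1.  -0.1] w 1.004
shift u [ 0.608 -0.842 -2.567] turn u [0.254 0.218 0.137] t 16.38 tcp goal [ 457.1 -329.5   65.2] F [ 0.7  1.  -0.1] w 1.004
```

Request:
{"op": "play_rows", "data": {
  "deltas": [
    [0.04,-0.11,-0.4,0.08,0.07,0.05,1],
    [0.04,-0.11,-0.4,0.08,0.07,0.05,1],
    [0.04,-0.11,-0.4,0.08,0.07,0.04,1],
    [0,0,0,0,0,0,1]
  ]
}}

```text
time_s: 16.72
eef_pos: [437.2, -307.8, 118.9]
ee_rot: [0.222, 0.386, 0.89, -0.096]
force: [1.1, 1.1, -1.1]
grip_width: 1.003
```

Run:
```python
from h import *
G=goal(28,-47); g=np.array([438.3,-309.3,117]); plan(G,g)
c=cap('wrist'); p=pts(c); s=sensors.sense(); q=s['ee_rot']; M=R.from_quat(q[[1,2,3,0]]).as_matrix()
t=(p-s['eef_pos'])@M  # tool coords
px=c['pixels'].astype(int)
m=(abs(t[...,0])<25)&(abs(t[...,1])<25)&(t[...,2]>-60)&(t[...,2]<45)
k=t[m]
for lo in range(-40,45,8):
    a=k[(k[:,2]>lo)&(k[:,2]<lo+8)]
    if len(a)>3: print(lo,len(a),a.min(0).round(1),a.max(0).round(1),np.median(a,0).round(1))
```

```text
shift u [ 0.496 -0.542 -1.342] turn u [-0.001 -0.001 -0.02 ] t 16.72 tcp goal [ 457.1 -329.5   65.2] F [ 1.1  1.1 -1.1] w 1.003
-40 180 [ -4.4  -7.2 -33.7] [  6.9   3.2 -32. ] [  1.1  -2.3 -32.6]
-32 164 [ -4.6  -7.5 -32. ] [  7.2   3.9 -24.1] [  4.5  -1.1 -31.2]
-24 68 [  0.4  -7.7 -23.8] [  7.    4.1 -16.1] [  5.9  -1.8 -20.4]
-16 67 [  0.7  -7.9 -16. ] [ 6.8  3.6 -8. ] [  5.6  -2.5 -12.4]
-8 53 [ 0.8 -7.8 -7.7] [ 6.4  3.8 -0.5] [ 5.4 -2.  -3.9]
0 52 [ 0.1 -8.1  0.2] [6.1 3.8 7.9] [ 5.2 -2.4  3.9]
8 42 [ 1.  -7.7  8.2] [ 6.   3.2 16. ] [ 4.7 -2.1 12.4]
16 38 [ 0.2 -8.  16.5] [ 5.6  3.4 24. ] [ 4.4 -2.3 20.2]
24 128 [-15.6 -15.1  24.1] [ 9.5 11.2 32. ] [ 0.8 -3.6 31.5]
32 400 [-16.1 -17.   32. ] [10.5 12.2 40. ] [ 2.3 -1.5 33. ]
40 63 [-11.7 -16.5  40.1] [10.1 10.8 45. ] [ 5.8 -2.5 42.6]
```

Request:
{"op": "play_rows", "data": {
  "deltas": [
    [0.1,-0.13,-0.31,0,0,0,1],
    [0.1,-0.13,-0.31,0,0,0,1],
    [0.1,-0.13,-0.31,0,0,0,1],
    [0.1,-0.12,-0.3,0,0,0,1],
    [0,0,0,0,0,0,0]
  ]
}}

```text
time_s: 17.18
eef_pos: [453.8, -329.1, 71.7]
ee_rot: [0.223, 0.386, 0.89, -0.097]
force: [-0.8, 0.7, -1.1]
grip_width: 0.88
```

Request:
{"op": "play_rows", "data": {
  "deltas": [
    [0,0,0,0,0,0,-0.5],
    [0,0,0,0,0,0,-1],
    [0,0,0,0,0,0,-1],
    [0,0,0,0,0,0,-1],
    [0,0,0,0,0,0,-1],
    [0,0,0,0,0,0,-1]
  ],
  "squeeze": 40
}}

```text
time_s: 17.68
eef_pos: [453.7, -330.1, 73.1]
ee_rot: [0.224, 0.387, 0.889, -0.098]
force: [-1.2, 0.9, 2.7]
grip_width: 0.129
```

Request:
{"op": "play_rows", "data": {
  "deltas": [
    [-0.08,0.09,0.22,0,0,0,-1],
    [-0.16,0.18,0.43,0,0,0,-1],
    [-0.16,0.18,0.43,0,0,0,-1],
    [-0.16,0.18,0.43,0,0,0,-1],
    [-0.16,0.18,0.43,0,0,0,-1],
    [-0.16,0.18,0.43,0,0,0,-1],
    [0,0,0.5,0,0,0,-1],
    [0,0,0,0,0,0,-1]
  ]
}}

```text
time_s: 18.35
eef_pos: [419.3, -291.3, 191.4]
ee_rot: [0.227, 0.386, 0.888, -0.099]
force: [0.0, -0.1, 0.9]
grip_width: 0.128
```

```bash
cat > tip.py <<'E'
from h import *
def tool(c):
    s=sensors.sense(); q=s['ee_rot']; M=R.from_quat(q[[1,2,3,0]]).as_matrix(); return (pts(c)-s['eef_pos'])@M,M,s
def stylus(c):
    t,M,s=tool(c); m=(abs(t[...,0])<20)&(abs(t[...,1])<20)&(t[...,2]>-36)&(t[...,2]<75); k=t[m]; print('n',len(k),'zmax',k[:,2].max() if len(k) else 0)
    for lo in range(-36,75,10):
        a=k[(k[:,2]>lo)&(k[:,2]<=lo+10)]
        if len(a)>3: print(lo,len(a),a.min(0).round(1),a.max(0).round(1),np.median(a,0).round(1))
    return t,M,s
if __name__=='__main__':
    c=cap('wrist'); t,M,s=stylus(c); save(c,'tip.png',(200,120,312,240),5); print(s['eef_pos'],s['grip_width'],s['time_s'],M.round(3).tolist())
    plan(goal(38,0),[560,-132,250])
E
python3 tip.py
```

```text
n 425 zmax 47.53691796472724
-36 95 [  0.8  -5.5 -35.9] [  5.5   5.3 -26.1] [  4.4  -0.4 -31.6]
-26 105 [ -1.1  -5.8 -26. ] [  5.5   6.2 -16.1] [  4.   -0.4 -22.3]
-16 76 [ -0.4  -6.1 -15.9] [ 5.1  5.9 -6.1] [  3.8   0.2 -10.6]
-6 65 [-0.9 -5.8 -5.7] [4.7 6.1 3.9] [ 3.6  0.2 -0.9]
4 31 [-0.  -5.2  4.3] [ 4.2  5.6 12.2] [3.  0.2 8.5]
24 24 [-2.4 -2.3 24.2] [ 0.3  2.8 33. ] [-0.2  0.2 28.1]
34 17 [-2.5 -2.4 34. ] [-0.1  2.8 43.9] [-0.5  0.2 38.1]
44 10 [-1.7 -2.5 44. ] [-0.1  2.  47.5] [-0.7 -0.7 45.9]
[ 418.89216496 -290.93991598  189.18815662] 0.12454497245542843 18.4 [[-0.599, 0.732, 0.325], [0.643, 0.682, -0.349], [-0.477, -0.0, -0.879]]
shift u [4.431 3.973 0.364] turn u [-0.645 -1.493  7.819] t 18.4 tcp goal [ 596.1 -132.   203.7] F [0.4 0.1 0.3] w 0.125
```

```bash
cat >> h.py <<'E'
TIP=np.array([-3,0,50.])
def ptip(G,tip): plan(G,tcp=np.array(tip)-G@TIP)
N=np.array([-.6157,0,.788])
E
python3 -c "
from h import *
ptip(goal(36,0),np.array([602.2,-132.2,59.9])+80*N)"
```

```text
shift u [ 2.556  3.968 -0.689] turn u [-0.509 -1.179  7.826] t 18.4 tcp goal [ 521.1 -132.2  161.6] F [0.4 0.1 0.3] w 0.125
```

Request:
{"op": "play_rows", "data": {
  "deltas": [
    [0.25,0.4,0,-0.05,-0.12,0.78,-1],
    [0.25,0.4,0,-0.05,-0.12,0.78,-1],
    [0.25,0.4,0,-0.05,-0.12,0.78,-1],
    [0.25,0.4,0,-0.05,-0.12,0.78,-1],
    [0.25,0.4,0,-0.05,-0.12,0.78,-1],
    [0.25,0.4,0,-0.05,-0.12,0.78,-1],
    [0.25,0.4,-0.1,-0.05,-0.12,0.78,-1],
    [0.25,0.4,-0.1,-0.05,-0.12,0.78,-1]
  ]
}}

```text
time_s: 19.07
eef_pos: [498.4, -161.6, 178.1]
ee_rot: [0.295, 0.079, 0.952, -0.019]
force: [-0.5, -0.5, 0.3]
grip_width: 0.127
```

Request:
{"op": "play_rows", "data": {
  "deltas": [
    [0.25,0.4,-0.2,-0.05,-0.12,0.78,-1],
    [0.25,0.4,-0.2,-0.05,-0.12,0.78,-1],
    [0,0,0,0,0,0,-1],
    [0,0,0,0,0,0,-1]
  ]
}}

```text
time_s: 19.4
eef_pos: [517.8, -130.5, 162.1]
ee_rot: [0.307, 0.003, 0.952, 0.001]
force: [0.2, 0.1, 0.1]
grip_width: 0.13
```

```bash
cat > btn.py <<'E'
from tip import *
c=cap('wrist'); t,M,s=stylus(c)
G=goal(36,0); ptip(G,np.array([602.2,-132.2,59.9])+40*N)
p=pts(c); px=c['pixels']
uv=proj(c,[602.2,-132.2,59.9]); print('pred btn px',uv,'tip px',proj(c,s['eef_pos']+M@TIP))
x,y=map(int,uv); r=30; x0,y0=max(x-r,0),max(y-r,0)
mask=np.zeros(px.shape[:2],np.uint8); mask[y0:y+r,x0:x+r]=(px[y0:y+r,x0:x+r].min(2)>170)
k,l,st,ce=cv2.connectedComponentsWithStats(mask)
pm=(abs(p[...,0]-615)<35)&(p[...,1]>-165)&(p[...,1]<-65)&(abs((p-[602.2,-132.2,59.9])@N-5)<5); pp=p[pm]; cen=pp.mean(0); n=np.linalg.svd(pp-cen,full_matrices=False)[2][2]; n*=np.sign(n[2]); print('n',n,cen,len(pp))
for i in range(1,k):
    if st[i,4]<20: continue
    u,v=ce[i]; d=c['rotation']@np.array([(u-c['cx'])/c['fx'],(v-c['cy'])/c['fy'],1]); b=c['eye']+d*(((cen-5*n)-c['eye'])@n)/(d@n); print(st[i].tolist(),ce[i].round(1),b.round(1),p[int(v),int(u)].round(1))
print('tip',s['eef_pos']+M@TIP,s['force'],s['time_s']); save(c,'btn.png',(max(0,x-100),max(0,y-70),x+100,y+80),4)
E
python3 btn.py
```

```text
n 451 zmax 51.07985228710706
-36 98 [  3.2  -4.3 -35.9] [  7.3   6.3 -26.2] [  6.1   0.7 -31.3]
-26 104 [  1.   -4.7 -26. ] [  7.1   7.2 -16. ] [  5.8   1.3 -21.1]
-16 78 [  1.3  -5.  -15.6] [ 6.8  6.9 -6.1] [  5.8   1.  -11.1]
-6 68 [ 0.7 -5.1 -5.9] [6.6 7.2 3.9] [ 5.4  1.4 -1.3]
4 45 [ 2.  -4.7  4. ] [ 6.2  6.7 13.5] [5.  0.6 7.5]
14 4 [ 4.1 -1.7 14.2] [ 5.3  3.7 15.3] [ 4.6  1.  15. ]
24 20 [ 0.4 -1.1 25.3] [ 2.3  3.9 33.5] [ 1.7  1.  30.1]
34 21 [-0.5 -1.2 34.1] [ 2.1  4.  43.4] [ 1.3  1.4 39.2]
44 13 [-0.9 -1.3 44.7] [ 1.8  4.1 51.1] [ 1.1  1.4 47.2]
shift u [ 0.694 -0.033 -0.818] turn u [-0.025 -0.035  0.051] t 19.45 tcp goal [ 545.8 -132.2  130.1] F [-0.1  0.1 -0.2] w 0.126
pred btn px [252.80817085 181.39129096] tip px [253.43986391 197.53732879]
n [-0.62618091 -0.00133438  0.77967666] [ 609.97088031 -110.23580772   72.28170837] 4747
[228, 157, 54, 54, 2618] [254.5 182. ] [ 602.9 -130.1   60.2] [ 602.3 -130.8   59.2]
tip [ 549.66142599 -130.96083568  124.02314341] [-0.06599853  0.1163536  -0.21942116] 19.45
```

Request:
{"op": "play_rows", "data": {
  "deltas": [
    [0.23,0,-0.3,0,0,0,-1],
    [0.23,0,-0.3,0,0,0,-1],
    [0.23,0,-0.29,0,0,0,-1],
    [0,0,0,0,0,0,-1],
    [0,0,0,0,0,0,-1]
  ]
}}

```text
time_s: 19.87
eef_pos: [545.7, -130.8, 127.8]
ee_rot: [0.308, 0.002, 0.952, 0.001]
force: [-0.3, 0.7, -0.3]
grip_width: 0.128
```

```bash
sed -i 's/>170)/>215)/' btn.py; python3 btn.py; python3 btn.py | grep -v '\['
python3 - <<'E'
import cv2; i=cv2.imread('pics/btn.png'); print(i.shape)
E
```

```text
n 450 zmax 51.103551809104715
-36 97 [  2.6  -4.6 -35.9] [  7.    6.1 -26. ] [  5.9   0.4 -30.8]
-26 107 [  0.9  -4.9 -25.9] [  6.7   7.  -16. ] [  5.6   0.4 -21.3]
-16 77 [  1.9  -5.2 -15.9] [ 6.7  6.7 -6.1] [  5.7   0.4 -11.1]
-6 68 [ 0.7 -5.3 -6. ] [6.5 6.9 3.8] [ 5.2  1.1 -1.2]
4 45 [ 2.  -4.9  4.1] [ 6.   6.4 13.9] [4.8 0.3 7.9]
24 20 [-0.3 -1.4 24.3] [ 2.2  3.6 33.5] [ 1.5  1.1 30.2]
34 18 [-0.7 -1.6 35.5] [ 1.9  3.7 43.8] [ 1.2  1.1 38.9]
44 15 [-1.3 -1.6 44.2] [ 1.6  3.8 51.1] [ 0.9  1.1 46.6]
shift u [-0.    -0.033  0.044] turn u [-0.016 -0.019  0.036] t 19.92 tcp goal [ 545.8 -132.2  130.1] F [ 0.1  0.6 -0.9] w 0.126
pred btn px [252.76152159 188.86128732] tip px [253.78468123 197.33025793]
n [-0.62365613 -0.00157702  0.78169722] [ 607.07080289 -108.36238444   69.85331575] 5546
[247, 184, 11, 10, 85] [252.1 188.4] [ 602.1 -132.9   59.4] [ 602.4 -133.    58.6]
[280, 184, 2, 15, 28] [280.5 191. ] [ 604.3 -102.9   61.3] [ 599.7 -104.    64.9]
tip [ 577.50610429 -130.93840733   89.61410406] [ 0.07689904  0.63882711 -0.90956833] 19.9167
n 451 zmax 50.33132816235712
(600, 800, 3)
```

View pics/btn.png

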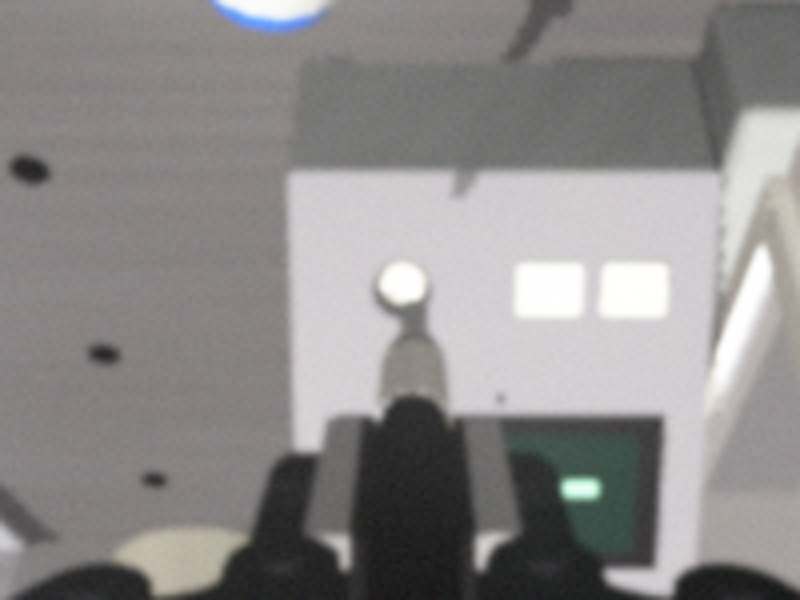

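Request:
{"op": "play_rows", "data": {
  "deltas": [
    [0.12,-0.04,-0.12,0,0,0,-1],
    [0.12,-0.04,-0.12,0,0,0,-1],
    [0.12,0,-0.11,0,0,0,-1],
    [0,0,0,0,0,0,-1],
    [0,0,0,0,0,0,-1]
  ]
}}

```text
time_s: 20.38
eef_pos: [560.4, -133.5, 113.3]
ee_rot: [0.308, 0.002, 0.951, 0.001]
force: [0.8, -0.1, -0.5]
grip_width: 0.127
```

```bash
cat > rel.py <<'E'
from tip import *
import sys
TT=np.array([-1.4,1.1,52])
for _ in range(3):
    s=sensors.sense(); q=s['ee_rot']; M=R.from_quat(q[[1,2,3,0]]).as_matrix(); c=cap('wrist'); t=(pts(c)-s['eef_pos'])@M
    k=t[(abs(t[...,0])<20)&(abs(t[...,1])<20)&(t[...,2]>25)&(t[...,2]<49)&(t[...,0]<6)]; 
    f=k[k[:,2]>25]; y=(np.percentile(f[:,1],3)+np.percentile(f[:,1],97))/2; far=f[f[:,2]>38]; xs=np.percentile(far[:,0],90) if len(far) else np.nan
    B=np.array([602.2,-132.6,59.5]); uv=proj(c,B); x,v=int(uv[0]),int(uv[1]); px=c['pixels']; mk=np.zeros(px.shape[:2],np.uint8); mk[v-12:v+10,x-9:x+10]=px[v-12:v+10,x-9:x+10].min(2)>215
    kk,l,st,ce=cv2.connectedComponentsWithStats(mk); i=1+np.argmax(st[1:,4]); st=st[i]
    d=c['rotation']@np.array([(ce[i][0]-c['cx'])/c['fx'],(ce[i][1]-c['cy'])/c['fy'],1]); b=c['eye']+d*((B-c['eye'])@N)/(d@N)
    tip=s['eef_pos']+M@np.array([xs-3,y,52]); e=b-tip
    print('btn',st.tolist(),b.round(1),'tip tool',round(xs-3,1),round(y,1),'e: push',round(-e@N,1),'upslope',round(e@[.788,0,.616],1),'y',round(e[1],1),'F',s['force'].round(1),s['eef_pos'].round(1))
E
python3 rel.py
```

```text
btn [249, 186, 12, 9, 74] [ 601.6 -132.8   59. ] tip tool -1.9 1.0 e: push 16.1 upslope -1.0 y -0.3 F [ 0.8 -0.1 -0.5] [ 560.4 -133.5  113.3]
btn [249, 186, 12, 8, 72] [ 601.5 -132.8   59. ] tip tool -1.9 1.0 e: push 16.3 upslope -1.2 y -0.2 F [-0.7  0.1 -0.1] [ 560.4 -133.5  113.6]
btn [250, 186, 11, 8, 72] [ 601.7 -132.8   59.1] tip tool -2.0 0.9 e: push 16.4 upslope -1.2 y -0.2 F [-0.3 -0.3  1.4] [ 560.4 -133.5  113.7]
```

Request:
{"op": "play_rows", "data": {
  "deltas": [
    [0.07,0,-0.09,0,0,0,-1],
    [0.07,0,-0.09,0,0,0,-1],
    [0.07,0,-0.09,0,0,0,-1],
    [0,0,0,0,0,0,-1]
  ]
}}

```text
time_s: 20.87
eef_pos: [568.9, -133.5, 102.1]
ee_rot: [0.308, 0.002, 0.952, 0.001]
force: [-0.4, -0.3, -0.4]
grip_width: 0.129
```

```bash
python3 rel.py | head -2
```

```text
btn [249, 190, 6, 8, 29] [ 601.5 -136.1   58.9] tip tool 0.7 -0.0 e: push 2.1 upslope 1.8 y -2.7 F [-0.4 -0.3 -0.4] [ 568.9 -133.5  102.1]
btn [249, 190, 6, 7, 27] [ 601.2 -135.9   58.7] tip tool -2.0 -0.3 e: push 2.3 upslope -1.3 y -2.1 F [ 0.3 -0.5  0.9] [ 568.8 -133.4  102.4]
```

Request:
{"op": "play_rows", "data": {
  "deltas": [
    [0.04,0,-0.05,0,0,0,-1],
    [0.03,0,-0.04,0,0,0,-1],
    [0,0,0,0,0,0,-1]
  ]
}}

```text
time_s: 21.27
eef_pos: [571.8, -133.7, 99.3]
ee_rot: [0.308, 0.002, 0.951, 0.0]
force: [-1.4, 0.9, 2.4]
grip_width: 0.13
```

Request:
{"op": "play_rows", "data": {
  "deltas": [
    [0.02,0,-0.03,0,0,0,-1],
    [0.02,0,-0.02,0,0,0,-1],
    [0,0,0,0,0,0,-1]
  ]
}}

```text
time_s: 21.52
eef_pos: [573.4, -133.8, 98.2]
ee_rot: [0.309, 0.001, 0.951, 0.0]
force: [-9.6, 0.3, 11.2]
grip_width: 0.125
```

Request:
{"op": "play_rows", "data": {
  "deltas": [
    [0.02,0,-0.03,0,0,0,-1],
    [0.02,0,-0.02,0,0,0,-1],
    [0,0,0,0,0,0,-1]
  ]
}}

```text
time_s: 21.77
eef_pos: [575.5, -134.3, 98.2]
ee_rot: [0.31, 0.001, 0.951, -0.001]
force: [-25.8, 1.4, 30.6]
grip_width: 0.13
```

Request:
{"op": "play_rows", "data": {
  "deltas": [
    [-0.1,0,0.13,0,0,0,-1],
    [-0.2,0,0.26,0,0,0,-1],
    [-0.3,0,0.4,0,0,0,-1],
    [-0.4,0,0.5,0,0,0,-1],
    [-0.4,0,0.5,0,0,0,-1],
    [0,0,0,0,0,0,-1]
  ]
}}

```text
time_s: 22.27
eef_pos: [518.4, -134.3, 170.2]
ee_rot: [0.31, 0.001, 0.951, -0.001]
force: [1.1, -0.7, 0.1]
grip_width: 0.124
```

```bash
python3 tip.py | head -14; python3 rel.py | head -1
python3 - <<'E'
from h import *
# return: mouth axis
a=np.array([-.335,.371,.866])
plan(goal(28,-47),tcp=np.array([453.7,-330.1,73.1])+125*np.array([-.33,.355,.875]))
E
```

```text
n 446 zmax 47.5010462114027
-36 104 [  1.9  -4.8 -35.9] [  6.5   6.  -26.1] [  5.4   0.3 -31. ]
-26 100 [  0.3  -5.1 -25.9] [  6.4   6.9 -16.1] [  5.4   0.9 -21.6]
-16 81 [  0.9  -5.3 -16. ] [ 6.3  6.6 -6.3] [  5.3   0.9 -11.4]
-6 69 [ 1.1 -5.  -5.9] [6.3 6.8 3.9] [ 5.   0.9 -1. ]
4 36 [ 0.1 -5.1  4.1] [ 5.7  6.9 12.7] [4.7 0.9 8.2]
14 5 [ 1.2 -1.5 22.6] [ 2.3  2.5 23.9] [ 2.   0.9 23.4]
24 20 [ 0.2 -1.6 24.8] [ 2.3  3.5 32.7] [ 1.8  0.9 28.9]
34 23 [-0.  -1.8 34.1] [ 2.1  3.6 43.4] [ 1.3  0.9 38.9]
44 8 [ 0.1 -1.8 44.8] [ 1.8  3.6 47.5] [ 1.3  1.4 46.4]
[ 518.87178846 -134.27725509  168.66880431] 0.12856296190214953 22.3167 [[-0.809, 0.004, 0.588], [0.003, 1.0, -0.002], [-0.588, -0.0, -0.809]]
shift u [1.932 0.057 0.877] turn u [ 0.003 -0.327  0.034] t 22.32 tcp goal [ 596.1 -132.   203.7] F [ 1.   0.2 -1.6] w 0.129
btn [251, 172, 10, 9, 64] [ 602.2 -132.7   59.5] tip tool -0.7 1.0 e: push 85.3 upslope -0.5 y 0.7 F [ 1.   0.2 -1.6] [ 518.9 -134.3  168.7]
shift u [-2.661 -3.807  0.411] turn u [ 0.511  1.239 -7.795] t 22.47 tcp goal [ 412.4 -285.7  182.5] F [ 0.3  0.1 -0.6] w 0.127
```

```bash
sed -i 's/^TIP=.*/TIP=np.array([-1.2,1,48.5])/' h.py
python3 - <<'E'
from h import *
M0=np.array([447.5,-322.3,92.5]); a=np.array([-.341,.366,.866])
ptip(goal(28,-47),M0+60*a)
E
```

```text
shift u [-2.721 -3.754  0.518] turn u [ 0.511  1.239 -7.795] t 22.47 tcp goal [ 410.1 -283.6  186.7] F [ 0.3  0.1 -0.6] w 0.127
```

Request:
{"op": "play_rows", "data": {
  "deltas": [
    [-0.27,-0.37,0.3,0.05,0.12,-0.78,-1],
    [-0.27,-0.37,0.2,0.05,0.12,-0.78,-1],
    [-0.27,-0.37,0,0.05,0.12,-0.78,-1],
    [-0.27,-0.37,0,0.05,0.12,-0.78,-1],
    [-0.27,-0.37,0,0.05,0.12,-0.78,-1],
    [-0.27,-0.37,0,0.05,0.12,-0.78,-1],
    [-0.27,-0.38,0,0.05,0.12,-0.78,-1],
    [-0.27,-0.38,0,0.05,0.12,-0.78,-1]
  ]
}}

```text
time_s: 23.13
eef_pos: [432.1, -253.1, 185.7]
ee_rot: [0.243, 0.315, 0.914, -0.079]
force: [0.2, 0.7, -0.1]
grip_width: 0.127
```

Request:
{"op": "play_rows", "data": {
  "deltas": [
    [-0.27,-0.38,0,0.05,0.14,-0.78,-1],
    [-0.27,-0.38,0,0.05,0.14,-0.78,-1],
    [0,0,0,0,0,0,-1],
    [0,0,0,0,0,0,-1]
  ]
}}

```text
time_s: 23.47
eef_pos: [411.2, -282.8, 185.9]
ee_rot: [0.222, 0.386, 0.89, -0.097]
force: [0.4, 0.1, -0.8]
grip_width: 0.127
```

```bash
cat > ins.py <<'E'
from h import *
s=sensors.sense(); q=s['ee_rot']; M=R.from_quat(q[[1,2,3,0]]).as_matrix(); c=cap('wrist'); P=pts(c); t=(P-s['eef_pos'])@M; px=c['pixels'].astype(int)
M0=np.array([447.5,-322.3,92.5]); a=np.array([-.341,.366,.866])
f=t[(abs(t[...,0])<20)&(abs(t[...,1])<20)&(t[...,2]>25)&(t[...,2]<47)]
print('tip y',np.percentile(f[:,1],[3,97]).mean().round(1),'x',(np.percentile(f[f[:,2]>36][:,0],90)-3).round(1),'zmax',f[:,2].max().round(1))
r=P-M0; h=r@a; rad=np.linalg.norm(r-h[...,None]*a,axis=-1)
k=(rad<24)&(abs(h)<4); q=t[k]; print('rim n',k.sum(),'tool x',np.percentile(q[:,0],[2,98]).round(1),'y',np.percentile(q[:,1],[2,98]).round(1),'z',np.median(q[:,2]).round(1))
plan(goal(28,-47),tcp=(M0+20*a)-goal(28,-47)@TIP)
save(c,'ins.png',(180,110,330,250),5)
E
python3 ins.py
```

```text
tip y 0.2 x -0.1 zmax 45.7
rim n 279 tool x [-17.9   7.9] y [-14.4  13.6] z 107.4
shift u [ 0.311 -0.394 -0.848] turn u [ 0.02  -0.014 -0.024] t 23.52 tcp goal [ 423.7 -298.2  152.1] F [-0.4  0.3  0. ] w 0.127
```

View pics/ins.png

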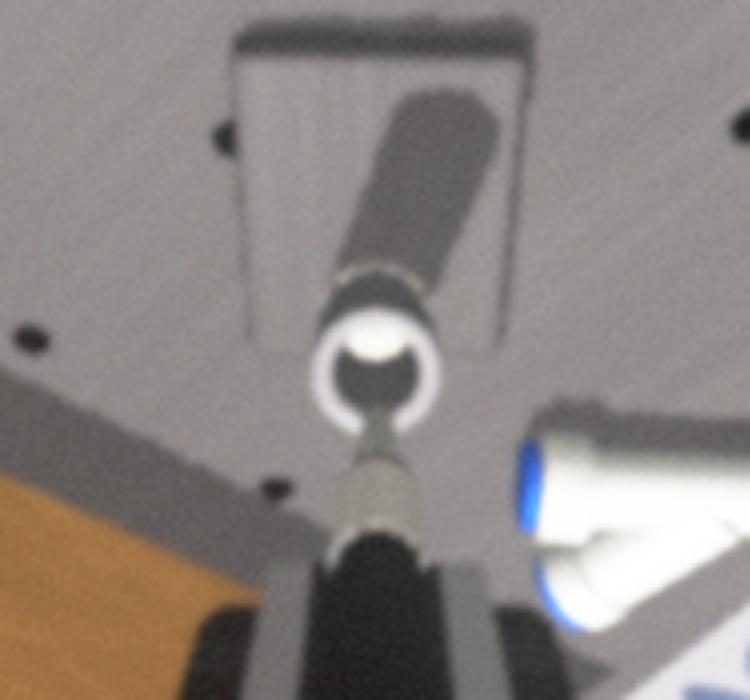

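Run:
```python
from h import *
s=sensors.sense(); q=s['ee_rot']; M=R.from_quat(q[[1,2,3,0]]).as_matrix(); c=cap('wrist')
m=ray(c,255.4,185,93); print('mouth',m,'tool',(m-s['eef_pos'])@M, 'tilt axis in tool', np.array([-.341,.366,.866])@M)
```

```text
mouth [ 450.83227211 -324.16586124   93.        ] tool [ -7.03282886   0.60872913 109.1144463 ] tilt axis in tool [ 3.45664175e-02 -7.07728940e-04 -9.99498705e-01]
```

Request:
{"op": "play_rows", "data": {
  "deltas": [
    [0.16,-0.17,-0.35,0,0,0,-1],
    [0.16,-0.17,-0.35,0,0,0,-1],
    [0.155,-0.167,-0.35,0,0,0,-1],
    [0,0,0,0,0,0,-1]
  ]
}}

```text
time_s: 23.9
eef_pos: [429.8, -302.7, 142.2]
ee_rot: [0.22, 0.386, 0.89, -0.097]
force: [-0.3, 0.3, -0.9]
grip_width: 0.128
```

```bash
cat >> ins.py <<'E'
# bright rim ellipse
u,v=proj(c,M0); u,v=int(u),int(v); g=px.min(2)[v-22:v+22,u-25:u+25]; mk=(g>150).astype(np.uint8)
cs,_=cv2.findContours(mk,cv2.RETR_EXTERNAL,cv2.CHAIN_APPROX_NONE); cc=max(cs,key=cv2.contourArea); e=cv2.minEnclosingCircle(cc); print('rim px',e[0][0]+u-25,e[0][1]+v-22,'r',e[1])
E
python3 ins.py
```

```text
tip y 0.2 x -0.2 zmax 46.7
rim n 363 tool x [-12.6  11.3] y [-13.8  14. ] z 56.2
shift u [-0.15   0.109  0.212] turn u [ 0.012 -0.026 -0.011] t 23.95 tcp goal [ 423.7 -298.2  152.1] F [-0.5  0.7 -0.6] w 0.129
rim px 255.0 195.5 r 16.37843894958496
```

Request:
{"op": "play_rows", "data": {
  "deltas": [
    [0.085,-0.0915,-0.2165,0,0,0,-1],
    [0.085,-0.0915,-0.2165,0,0,0,-1],
    [0.085,-0.0915,-0.2165,0,0,0,-1],
    [0,0,0,0,0,0,-1]
  ]
}}

```text
time_s: 24.28
eef_pos: [439.9, -314.4, 117.2]
ee_rot: [0.221, 0.387, 0.89, -0.098]
force: [-1.0, -0.1, -1.1]
grip_width: 0.129
```

Request:
{"op": "play_rows", "data": {
  "deltas": [
    [0.085,-0.0915,-0.2165,0,0,0,-1],
    [0.085,-0.0915,-0.2165,0,0,0,-1],
    [0,0,0,0,0,0,-1]
  ]
}}

```text
time_s: 24.53
eef_pos: [446.7, -321.9, 99.9]
ee_rot: [0.221, 0.387, 0.89, -0.098]
force: [-0.3, 0.1, -1.2]
grip_width: 0.129
```

Request:
{"op": "play_rows", "data": {
  "deltas": [
    [0.085,-0.0915,-0.2165,0,0,0,-1],
    [0.085,-0.0915,-0.2165,0,0,0,-1],
    [0,0,0,0,0,0,-1]
  ]
}}

```text
time_s: 24.78
eef_pos: [453.5, -329.2, 82.5]
ee_rot: [0.221, 0.387, 0.89, -0.098]
force: [0.6, 0.7, -1.2]
grip_width: 0.131
```

Request:
{"op": "play_rows", "data": {
  "deltas": [
    [0.03,-0.04,-0.1,0,0,0,-1],
    [0.03,-0.03,-0.09,0,0,0,-1],
    [0,0,0,0,0,0,-1]
  ]
}}

```text
time_s: 25.03
eef_pos: [456.0, -331.9, 76.1]
ee_rot: [0.222, 0.387, 0.89, -0.098]
force: [0.4, 0.3, -0.0]
grip_width: 0.126
```

Request:
{"op": "play_rows", "data": {
  "deltas": [
    [0.02,-0.02,-0.05,0,0,0,-1],
    [0.01,-0.01,-0.03,0,0,0,-1],
    [0,0,0,0,0,0,-1]
  ]
}}

```text
time_s: 25.28
eef_pos: [457.5, -333.3, 74.6]
ee_rot: [0.223, 0.386, 0.89, -0.099]
force: [-5.2, 5.3, 11.2]
grip_width: 0.126
```

Request:
{"op": "play_rows", "data": {
  "deltas": [
    [-0.01,0.01,0.03,0,0,0,-1],
    [0,0,0,0,0,0,-0.5],
    [0,0,0,0,0,0,0],
    [0,0,0,0,0,0,1],
    [0,0,0,0,0,0,1],
    [0,0,0,0,0,0,1],
    [0,0,0,0,0,0,1]
  ]
}}

```text
time_s: 25.87
eef_pos: [456.8, -332.7, 74.7]
ee_rot: [0.222, 0.387, 0.89, -0.098]
force: [-0.3, -0.7, 0.4]
grip_width: 0.938
```

Request:
{"op": "play_rows", "data": {
  "deltas": [
    [-0.1,0.11,0.27,0,0,0,1],
    [-0.2,0.21,0.54,0,0,0,1],
    [-0.2,0.21,0.54,0,0,0,1],
    [-0.2,0.21,0.54,0,0,0,1],
    [-0.2,0.21,0.54,0,0,0,1],
    [0,0,0.3,0,0,0,1],
    [0,0,0,0,0,0,1],
    [0,0,0,0,0,0,1]
  ]
}}

```text
time_s: 26.53
eef_pos: [420.9, -294.8, 184.0]
ee_rot: [0.222, 0.387, 0.89, -0.098]
force: [0.2, 0.0, -0.5]
grip_width: 1.002
```

Run:
```python
from h import *
s=sensors.sense(); print(s['eef_pos'],s['force'],s['time_s'],s['grip_width'])
M0=np.array([449,-323.5,93]); a=np.array([-.341,.366,.866])
c=cap('wrist'); p=pts(c); r=p-M0; t=r@a; rad=np.linalg.norm(r-t[...,None]*a,axis=-1)
m=(rad<22)&(t>8)&(t<100)&(c['pixels'].max(2)<95); q=p[m]; print('stylus',len(q),'out',t[m].max()); v=cv2.fitLine(q.astype(np.float32),cv2.DIST_HUBER,0,.1,.1).ravel(); print(v)
for n in('side','scene'):
    c=cap(n); p=pts(c)
    m=(p[...,2]>183)&(p[...,2]<192)&(p[...,0]>540)&(p[...,0]<577)&(p[...,1]>-35)&(p[...,1]<138)&(c['pixels'].min(2)>110); d=p[m]
    print(n,'door',[np.median(d[(d[:,1]>y)&(d[:,1]<y+40),0]).round(1) for y in(-25,15,55,95)])
    k=p[(np.hypot(p[...,0]-662.5,p[...,1]-52)<26)&(p[...,2]>128)&(p[...,2]<146)]; print(' valve top',len(k),k.mean(0) if len(k) else 0)
```

```text
[ 420.87566868 -294.84209192  183.98198788] [ 0.2045109   0.03500176 -0.51525158] 26.5333 1.0021848030438276
stylus 186 out 67.06167652676847
[-3.1705561e-01  3.2529762e-01  8.9087439e-01  4.2366772e+02
 -2.9799875e+02  1.3743468e+02]
side door [np.float64(566.5), np.float64(567.3), np.float64(567.3), np.float64(568.2)]
 valve top 60 [659.66362477  56.36629504 134.61403875]
scene door [np.float64(569.3), np.float64(570.2), np.float64(569.6), np.float64(569.8)]
 valve top 67 [664.53267987  45.23668831 135.42911111]
```

```bash
python3 -c "
from rig import order; print(order.finish_job())"
```

```text
the job is handed in; nothing more can be done
None
```

The job is done in the order asked and was handed in at about 26.7 s. No verdict was given.

**What I did, with the last checks**
- **Valve:** It stands on the pad. Right after release the wrist camera put its axis at (662.3, 51.5) against a seat centre of (662.5, 52.4), within about 1 mm. Its top was still at pad height at the end.
- **Door:** I pushed it to a hard stop at about 24 N. Afterwards it measured flush to about 0.005 rad with the wrist camera and about 0 with the scene camera. The last side view read 0.014 rad, just under the 0.015 limit, but that is within that camera's noise.
- **Zero button:** I pressed it with the stylus until it stopped hard. The force rose from about 3 N to 40 N, almost all of it straight into the panel. The button's position cannot be read, so full travel is inferred from the force and the distance moved.
- **Stylus:** It is back in its holder, touching the floor of the tube, with about 67 mm standing out.

**What disagreed or went wrong**
- **Finger offset:** The fingers end about 40 mm short of the reported TCP. My first grasp shut on air because of this, without moving the valve. I measured the offset with the wrist camera and corrected every later move for it.
- **Stylus slip:** The stylus slid about 3 mm in the grip during the press. I allowed for this when putting it back.
- **Camera bias:** The scene and side cameras differed by 5 to 10 mm in y, so I relied on the wrist camera for the final positions.

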